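# Close a flow-cell fixture and latch its spring lever

## Task

Assemble the flow cell in the bench fixture: lower the spacer plate (the one with the large window) over the four standoff posts until it lies flat on their shoulders, then lower the cover plate (the one with two short ports, ports up) over the same posts until it lies flat on the spacer. Then press the raised spring lever down until its catch snaps and holds it, and let go; leave the other things on the bench where they are.

Things in the scene. Friction and masses are not known exactly. Their poses are not given: they have to be found in the camera images.
- fixture: fixed bench fixture: grey base, 10 mm high, x -45 to 45, y -190 to 75 mm; origin on the bench midway between its four steel posts, z up. Posts at x = +-15, y = +-48 mm: 12 mm thick up to a shoulder 30 mm above the bench, then a 6 mm pin, its last 8 mm tapered, ending 58 mm above the bench. A spring lever stands at the -y end
- seat (a point): point midway between the four posts at the height of their shoulders, 30 mm above the bench; axes as the fixture's
- spacer: loose aluminium spacer plate 50 x 120 x 10 mm (x, y, z) with a window 22 x 64 mm in its middle and four through holes of 9 mm at x = +-15, y = +-48 mm; origin at the centre of its underside. 0.13 kg; it starts flat on the bench. Either way round (half turn about z) fits. Best gripped across its 50 mm width at the middle
- cover: loose aluminium cover plate 50 x 120 x 8 mm (x, y, z), no window, four 9 mm holes at x = +-15, y = +-48 mm, two steel port stubs 8 mm thick, 7 mm high on top at x = 0, y = +-20 mm; origin at the centre of its underside. 0.14 kg; starts flat on the bench, ports up. Fits either way round (half turn). Grip across the 50 mm width at the middle
- lever (a joint): lever angle, rad: 0 raised (arm 45 degrees above level, pointing toward the posts), 0.785 level, 0.815 lower stop. A spring returns it to 0 unless it is pushed down to level or just below (0.79 to the stop), where a hook under the arm snaps over it; let go, it then stays near 0.785. Pushing takes about 2 N at first, 6 to 12 N near the end, more on the stop
- hinge (a point): axis of the lever, at fixture x = 0, y = -165 mm, 60 mm above the bench, along the fixture's x. Latched, the arm's rubber nose stands 3 to 5 mm over the -y end of the cover plate, between the posts; raised, it is clear of the plates
- pad (a point): point on the lever's black thumb pad, mid-width, on its top face, 80 mm along the arm from the hinge axis and 9 mm above the arm's centre line; moves with the lever. Pad 26 mm wide, from 40 to 113 mm along the arm. A push straight down at fixture x = 0, y = -101 mm stays on it: it meets the raised pad about 137 mm and the latched pad about 69 mm above the bench
- timer: bystander: white bench timer 66 x 66 x 21 mm, origin under its centre
- vial: bystander: small white vial with white cap, 23 mm across, 52 mm high, origin under its centre
- dish: bystander: closed petri dish 71 mm across, 15 mm high, origin under its centre
- marker: bystander: marker pen 17 x 135 x 16 mm, lying, origin under its centre
- cuvettes: bystander: strip of ten cuvettes in a dark foot, 22 x 130 x 44 mm, origin under its centre
- bottle: bystander: white reagent bottle 44 mm across, 104 mm high, origin under its centre
Things that resemble listed ones, but are neither listed nor needed, are in the scene too. What is shaped like the cover but blue is not meant.

How it is judged:
By the outcome, as a careful person would: the job done as asked, in the order asked, and still so for the second after the job is handed in, with the robot touching nothing.
It also fails if it takes over 64 s, if anything falls off the work surface, if the arm or the gripper's body presses on something with over 40 N, if the wrist force passes 120 N, or if a joint passes its speed limit or range.

## Robot

A 7-joint arm with a two-finger parallel gripper is mounted at the origin on a cart in front of the work surface, level with it; the furniture and walls round the work are solid. World frame = base frame: x ahead of the robot, y to its left, z up, the work surface at z = 0. Lengths are in m, angles in rad, forces in N, time in s.
With the tool pointing down it reaches from about 0.4 to 0.85 m from the base axis. Payload 4.5 kg.
Tool frame: the origin (TCP) lies on the centre line of the jaws, within the pads' length; the fingertips stand 14 mm ahead of it and the grasp point (between the pads) lies 5 mm behind it; y points along the fingers, z is the direction in which the jaws open and shut, and the axes are right-handed (so a half turn about y gives the same grasp; the last joint's range is limited). The gripper opens to 88 mm and grips with 3 to 60 N. Pads are 18 mm wide; open, the fingers measure 123 mm over their backs; the gripper's body (75 mm by 187 mm) begins 45 mm behind the grasp point.
Start: joints at [-1.148, 0.689, -0.195, 1.565, 0.157, 0.902, -0.215], TCP at [0.237, 0.578, 0.253] pointing down, gripper open.
Joint ranges: [-3.01, 3.01], [-0.46, 2.08], [-1.47, 1.51], [0.13, 2.56], [-1, 4.14], [0.04, 2.09], [-2.66, 2.66]. Speed limits (rad/s): [2.57, 2.57, 3.14, 3.14, 3.14, 3.14, 3.14].

## Interface

Orientations are given as a unit quaternion [x, y, z, w].
In Python, from plant import get_state, imaging, job gives the robot as it stands.
- The arm moves only by the tool send_rows, never from a script. Its argument "motion" is a list that holds one entry, the list of rows, each a list of 7 numbers: the turn, a rotation vector about the tool's x, y, z scaled (see below), then the shift along the tool's x, y, z scaled (see below), then the gripper's target within -1 to 1 (shut at 1, half-way at 0, fully open at -1). In form: [[[rx, ry, rz, tx, ty, tz, gripper], ...]]. A call has exactly 5 rows; each row shifts and turns the commanded pose from where the row before left it, along the tool's axes as they then stand; what a row does not reach is not made up. The controller multiplies each number of a shift by 0.02 m and each number of a turn by 0.08 rad. A row lasts 1/12 s, in which the tool goes at most 41.7 mm and 7.16 degrees, less where a joint would pass 70% of its speed; a pose out of reach is approached as far as the arm can. A call with a number of a shift or a turn outside -1 to 1 is refused whole. A call with a gripper value outside its range is refused whole. The fingers move at their own pace and stop on an object; "force" is the grip in N (left out, the last holds). Time passes only in rows, so rows that do not move let the fingers close, or fill a call up. It gives the time, the measured TCP pose, the force and the opening at its end, in the units of the state.
- get_state(): the state, without advancing time (a new reading comes with each control period).
- imaging.snapshot(name): name is "scene" or "top" or "wrist"; returns a dict with "img" (384x512x3 uint8, red, green, blue), "camera_matrix" (3x3 intrinsics, pixels), "R" (3x3) and "t" (3): a world point X has camera coordinates R X + t; the wrist camera has in their place "hand_eye" (4x4, takes a point from camera to tool coordinates, whose origin is the TCP and whose axes are the tool frame's). Camera axes: x right, y down, z forward; pixel columns grow to the right and rows downward; lengths in m; the calibration is good to about 2 mm. A picture is of the moment at which its call begins: read the wrist's pose just before it. There is no depth.
- job.finish_job(): hands the job in, once; it reports no verdict.
The state is a dict: "clock": time; "q": joint angles; "qd": joint speeds; "joint_torque": joint torques, N m; "tool_pos": TCP position; "eef_rot": TCP orientation; "contact_force": force on the tool from outside, world axes, zero at the start; "moment": the same for the moment, N m; "opening": opening from 0.0 (shut) to 1.0 (fully open).
Only numpy, scipy, OpenCV 4.12 (cv2) and the standard library are available. Lean on these libraries where they do the work, as an engineer would, in place of code of your own. Each camera call takes 0.05 s, during which the arm holds its last target.

## Working session

There is one attempt and no reset: what is moved stays moved. The work goes in short steps, Python scripts to look and compute and a tool call to move; the robot and the scene stay as the last step left them, time stands still between calls to the robot, and variables do not carry over. Pictures are saved under pics/ and viewed, and the job is handed in when it is done.

Besides the shell and the picture viewer there is one more tool, called after ">>>" as a command line: name --argument value ..., lists and objects as JSON in quotes. send_rows: Moves the arm, as the interface text tells. Its arguments: {"type":"object","properties":{"motion":{"type":"array"},"force":{"type":"number"}},"required":["motion"]}

```bash
ls; mkdir -p pics; python3 - <<'E'
from plant import get_state, imaging
import cv2,numpy as np
s=get_state();print({k:np.round(v,4).tolist() for k,v in s.items()})
for n in("scene","top","wrist"):
    d=imaging.snapshot(n);cv2.imwrite(f"pics/{n}0.png",cv2.resize(d["img"][:,:,::-1],(800,600),interpolation=cv2.INTER_CUBIC))
    np.save(f"pics/{n}0.npy",d,allow_pickle=True)
    print(n,{k:np.round(v,4).tolist() for k,v in d.items() if k!="img"})
E
```

```text
pics
{'clock': 0.0, 'q': [-1.1482, 0.69, -0.1945, 1.5663, 0.1573, 0.9025, -0.2151], 'qd': [0.0007, 0.0004, -0.0, 0.0003, -0.0004, 0.0003, -0.0008], 'joint_torque': [0.0005, -52.7568, -1.2669, -15.3427, -0.0526, 0.0066, 0.0002], 'tool_pos': [0.2367, 0.5778, 0.2519], 'eef_rot': [0.6944, -0.1366, 0.1365, -0.6932], 'contact_force': [0.3224, 0.1003, 0.7542], 'moment': [0.0235, -0.0237, 0.0013], 'opening': 1.0017}
scene {'camera_matrix': [[352.9287, 0.0, 251.4427], [0.0, 352.9287, 185.2956], [0.0, 0.0, 1.0]], 'R': [[0.5273, -0.8496, -0.005], [-0.3375, -0.2041, -0.9189], [0.7798, 0.4863, -0.3944]], 't': [-0.1602, 0.3046, 0.7928]}
top {'camera_matrix': [[371.815, 0.0, 254.4556], [0.0, 371.815, 188.5262], [0.0, 0.0, 1.0]], 'R': [[-0.0228, -0.9997, -0.0128], [-0.9837, 0.0248, -0.1782], [0.1785, 0.0086, -0.9839]], 't': [0.149, 0.5271, 1.6029]}
wrist {'camera_matrix': [[312.956, 0.0, 257.2755], [0.0, 312.956, 190.3452], [0.0, 0.0, 1.0]], 'hand_eye': [[0.0006, 0.958, 0.2869, -0.075], [-0.0004, -0.2869, 0.958, -0.133], [1.0, -0.0007, 0.0002, 0.0009], [0.0, 0.0, 0.0, 1.0]]}
```

View pics/scene0.png

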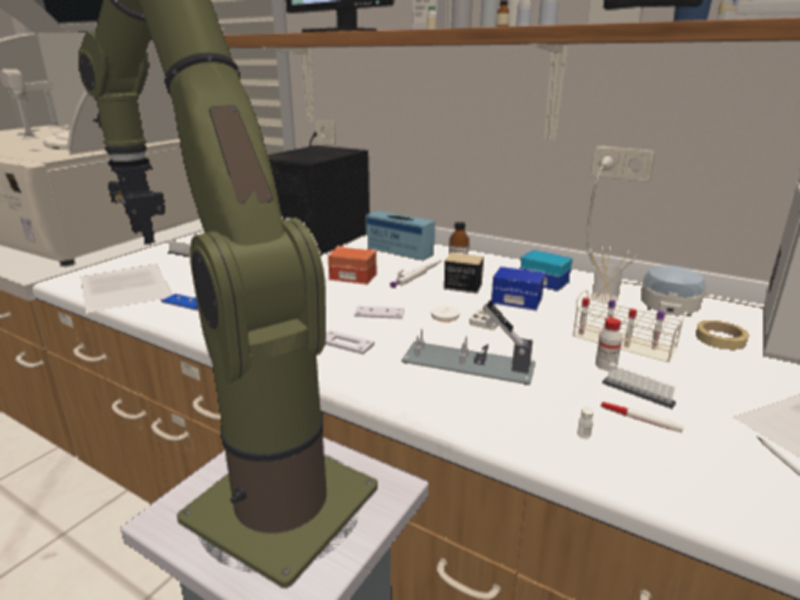

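View pics/top0.png

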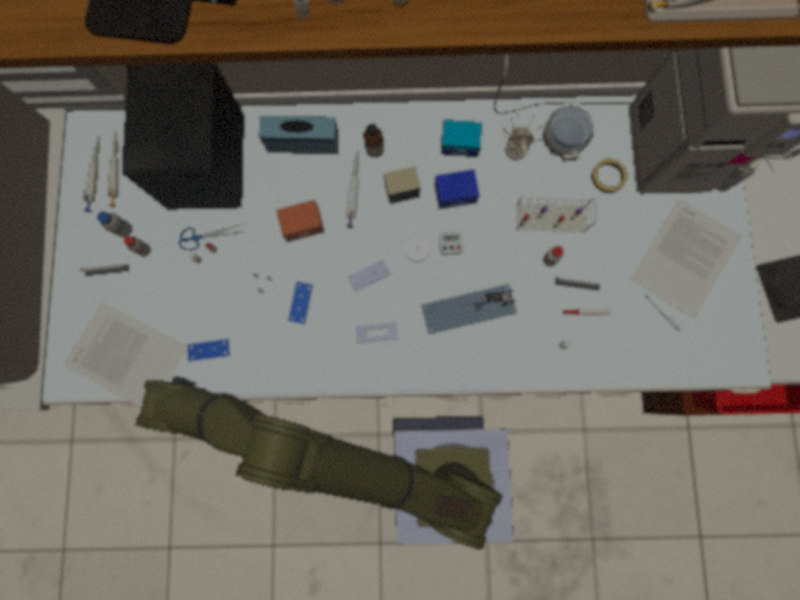

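View pics/wrist0.png

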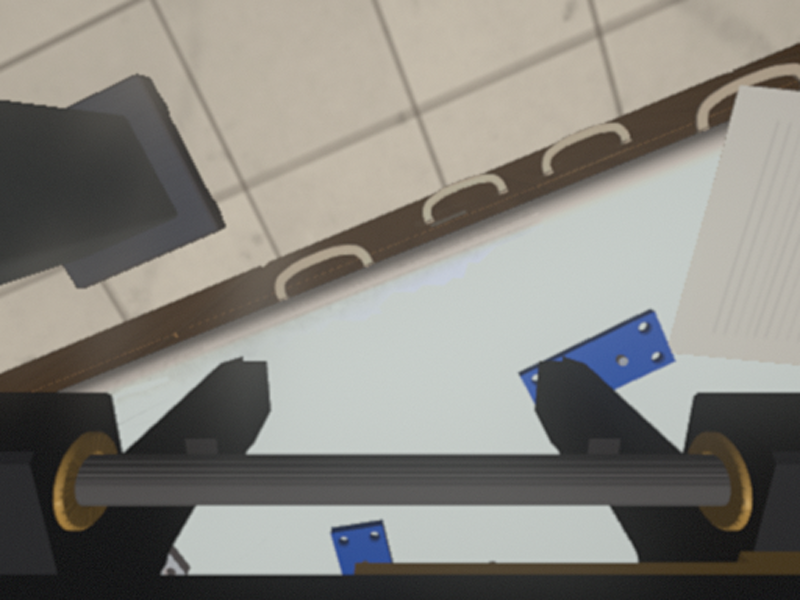

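In the overhead view (800 px scale), the spacer candidate with a window is at (377,332) and the silver cover candidate is at (369,275). The blue look-alikes are at (300,302) and (208,349), and the fixture is at (470,308) with its lever end to the right. Next is a close crop and the coordinates.

```bash
cat > h.py <<'E'
import numpy as np,cv2
from scipy.spatial.transform import Rotation as Ro
from plant import get_state, imaging
def snap(n,save=None):
    s=get_state(); d=imaging.snapshot(n)
    if n=="wrist":
        T=np.eye(4);T[:3,:3]=Ro.from_quat(s["eef_rot"]).as_matrix();T[:3,3]=s["tool_pos"]
        M=T@d["hand_eye"]; d["Rwc"]=M[:3,:3];d["o"]=M[:3,3]
    else:
        d["Rwc"]=d["R"].T;d["o"]=-d["R"].T@d["t"]
    if save: np.save(f"pics/{save}.npy",d,allow_pickle=True)
    return d
def load(n):
    d=np.load(f"pics/{n}.npy",allow_pickle=True).item()
    if "Rwc" not in d and "R" in d: d["Rwc"]=d["R"].T;d["o"]=-d["R"].T@d["t"]
    return d
def ray(d,p):
    r=d["Rwc"]@np.linalg.inv(d["camera_matrix"])@np.array([p[0],p[1],1.]);return d["o"],r/np.linalg.norm(r)
def onz(d,p,z):
    o,r=ray(d,p);return o+r*(z-o[2])/r[2]
def tri(l):
    A=np.zeros((3,3));b=np.zeros(3)
    for d,p in l:
        o,r=ray(d,p);P=np.eye(3)-np.outer(r,r);A+=P;b+=P@o
    x=np.linalg.solve(A,b);return x,[np.linalg.norm((np.eye(3)-np.outer(r,r))@(x-o)) for o,r in (ray(d,p) for d,p in l)]
def proj(d,X):
    c=d["Rwc"].T@(np.asarray(X)-d["o"]);u=d["camera_matrix"]@c;return u[:2]/u[2]
def crop(d,x0,y0,x1,y1,name,k):
    cv2.imwrite(f"pics/{name}.png",cv2.resize(d["img"][y0:y1,x0:x1,::-1],None,fx=k,fy=k,interpolation=cv2.INTER_CUBIC))
E
python3 - <<'E'
from h import *
d=load("top0")
crop(d,210,150,350,230,"topc",5.7)
for p,z in[((377,332),.01),((369,275),.008),((470,308),.01),((424,318),.01),((516,300),.01)]:
    print(onz(d,(p[0]*.64,p[1]*.64),z).round(3))
e=load("scene0");crop(e,190,170,360,260,"scc",4.7)
E
```

```text
[0.43  0.198 0.01 ]
[0.598 0.219 0.008]
[ 0.493 -0.072  0.01 ]
[0.467 0.062 0.01 ]
[ 0.513 -0.206  0.01 ]
```

View pics/topc.png

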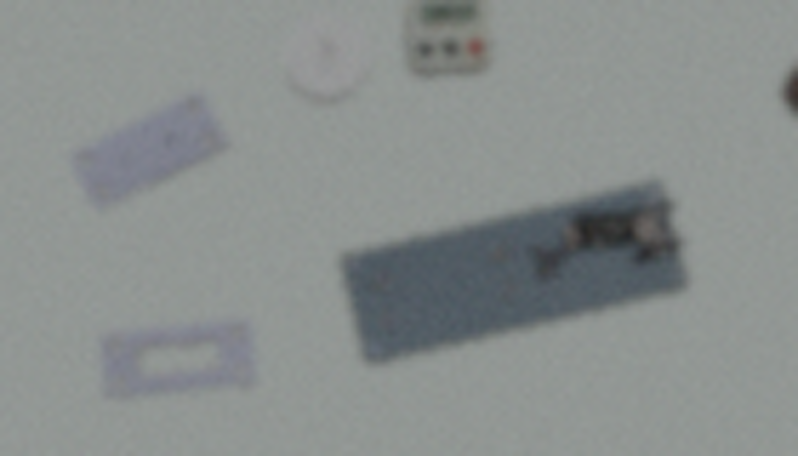

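View pics/scc.png

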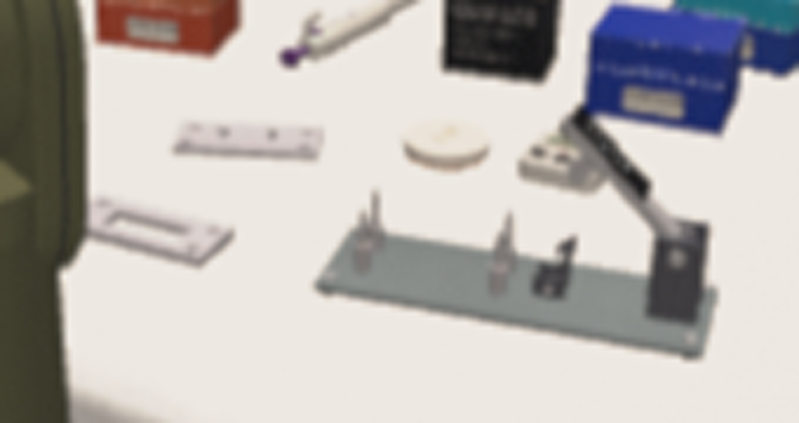

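```bash
cat >> h.py <<'E'
def plan(pos,rotm,s=None):
    """print total move from the measured pose in units"""
    s=s or get_state()
    R0=Ro.from_quat(s["eef_rot"]).as_matrix()
    rv=Ro.from_matrix(R0.T@rotm).as_rotvec()/0.08
    sh=R0.T@(np.asarray(pos)-s["tool_pos"])/0.02
    sh2=rotm.T@(np.asarray(pos)-s["tool_pos"])/0.02
    print("turn units",rv.round(2),"shift units(in start axes)",sh.round(2),"(in end axes)",sh2.round(2))
def down(a):
    """tool pointing down, tool z (jaw dir) at world angle a"""
    z=np.array([np.cos(a),np.sin(a),0]);y=np.array([0,0,-1.]);x=np.cross(y,z);return np.column_stack([x,y,z])
E
python3 - <<'E'
from h import *
s=get_state();R=Ro.from_quat(s["eef_rot"]).as_matrix();print(R.round(3))
print(np.degrees(np.arctan2(R[1,2],R[0,2])))
for a in (0,np.pi): plan([.45,.12,.30],down(a))
E
```

```text
[[ 0.925 -0.     0.379]
 [-0.379 -0.001  0.925]
 [ 0.    -1.    -0.001]]
67.72080897755202
turn units [1.000e-02 1.477e+01 1.000e-02] shift units(in start axes) [ 18.54  -2.37 -17.15] (in end axes) [22.9  -2.39 10.66]
turn units [ 1.00e-02 -2.45e+01 -2.00e-02] shift units(in start axes) [ 18.54  -2.37 -17.15] (in end axes) [-22.9   -2.39 -10.66]
```

>>> send_rows --motion '[[[0, 1, 0, 0.85, -0.15, -0.5, -1], [0, 1, 0, 0.85, -0.15, -0.5, -1], [0, 1, 0, 0.85, -0.15, -0.5, -1], [0, 1, 0, 0.85, -0.15, -0.5, -1], [0, 1, 0, 0.85, -0.15, -0.5, -1]]]'

```text
clock: 0.57
tool_pos: [0.2837, 0.4909, 0.2676]
eef_rot: [0.652, -0.273, 0.273, -0.652]
contact_force: [0.1, -0.0, -1.0]
opening: 1.002
```

>>> send_rows --motion '[[[0, 1, 0, 1, -0.15, -0.2, -1], [0, 1, 0, 1, -0.15, -0.2, -1], [0, 1, 0, 1, -0.15, -0.2, -1], [0, 1, 0, 1, -0.15, -0.2, -1], [0, 1, 0, 1, -0.15, -0.2, -1]]]'

```text
clock: 0.98
tool_pos: [0.3253, 0.3986, 0.2827]
eef_rot: [0.585, -0.397, 0.397, -0.585]
contact_force: [-0.2, 0.4, 0.5]
opening: 1.002
```

>>> send_rows --motion '[[[0, 1, 0, 1, -0.15, 0.2, -1], [0, 1, 0, 1, -0.15, 0.2, -1], [0, 1, 0, 1, -0.15, 0.2, -1], [0, 1, 0, 1, -0.15, 0.2, -1], [0, 1, 0, 1, -0.15, 0.2, -1]]]'

```text
clock: 1.4
tool_pos: [0.3665, 0.3061, 0.2977]
eef_rot: [0.494, -0.505, 0.506, -0.494]
contact_force: [-0.4, 0.0, 0.6]
opening: 1.002
```

```bash
python3 - <<'E'
from h import *
s=get_state();print(s["clock"],s["tool_pos"],s["q"])
plan([.5,.12,.30],down(0))
E
```

```text
1.4 [0.36647778 0.30608731 0.29774697] [-0.88318017  0.43638015  0.13485398  1.94746442 -0.08223799  0.76289279
 -0.72340066]
turn units [-0.   -0.28  0.  ] shift units(in start axes) [ 9.15 -0.11  6.88] (in end axes) [ 9.3  -0.11  6.68]
```

>>> send_rows --motion '[[[0, -0.06, 0, 0.95, 0, 0.65, -1], [0, -0.06, 0, 0.95, 0, 0.65, -1], [0, -0.06, 0, 0.95, 0, 0.65, -1], [0, -0.06, 0, 0.95, 0, 0.65, -1], [0, -0.06, 0, 0.95, 0, 0.65, -1]]]'

```text
clock: 1.82
tool_pos: [0.4306, 0.2105, 0.2977]
eef_rot: [0.502, -0.498, 0.498, -0.502]
contact_force: [1.3, 0.7, -0.2]
opening: 1.001
```

>>> send_rows --motion '[[[0, 0, 0, 0.95, 0, 0.65, -1], [0, 0, 0, 0.95, 0, 0.65, -1], [0, 0, 0, 0.95, 0, 0.65, -1], [0, 0, 0, 0.95, 0, 0.65, -1], [0, 0, 0, 0, 0, 0, -1]]]'

```text
clock: 2.23
tool_pos: [0.4851, 0.131, 0.2978]
eef_rot: [0.5, -0.499, 0.502, -0.5]
contact_force: [0.0, 0.6, 0.1]
opening: 1.0
```

```bash
python3 - <<'E'
from h import *
d=snap("wrist","w1");crop(d,0,0,512,384,"w1",1.56)
s=get_state();print(s["clock"],s["tool_pos"],s["qd"].round(3) if hasattr(s["qd"],"round") else s["qd"])
E
```

```text
2.2833 [0.48368289 0.13340906 0.29758131] [-0.047 -0.007 -0.05   0.02  -0.018  0.003 -0.018]
```

View pics/w1.png

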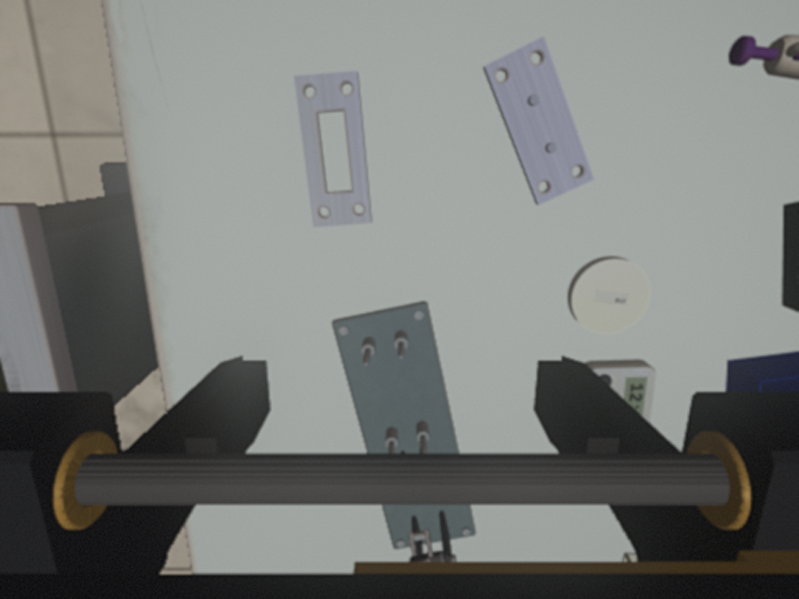

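The wrist view shows the windowed spacer at (335,150), the silver cover with two stubs and no window at (538,120), and the fixture with four pins around (368,350)–(422,432). Next I'll take a second viewpoint over the fixture.

>>> send_rows --motion '[[[0, 0, 0, 0.9, 0, 0, -1], [0, 0, 0, 0.9, 0, 0, -1], [0, 0, 0, 0.9, 0, 0, -1], [0, 0, 0, 0.9, 0, 0, -1], [0, 0, 0, 0.9, 0, 0, -1]]]'

```text
clock: 2.7
tool_pos: [0.4825, 0.0465, 0.2976]
eef_rot: [0.502, -0.498, 0.497, -0.502]
contact_force: [-0.1, 0.0, -0.3]
opening: 0.998
```

>>> send_rows --motion '[[[0, 0, 0, 0.9, 0, 0, -1], [0, 0, 0, 0.9, 0, 0, -1], [0, 0, 0, 0.9, 0, 0, -1], [0, 0, 0, 0, 0, 0, -1], [0, 0, 0, 0, 0, 0, -1]]]'

```text
clock: 3.12
tool_pos: [0.4832, -0.0075, 0.2976]
eef_rot: [-0.501, 0.499, -0.498, 0.501]
contact_force: [-0.2, 1.0, -0.2]
opening: 1.003
```

```bash
python3 - <<'E'
from h import *
d=snap("wrist","w2");crop(d,0,0,512,384,"w2",1.56)
s=get_state();print(s["clock"],s["tool_pos"],s["qd"])
d=load("w1")
crop(d,180,40,390,150,"w1p",3.8);crop(d,200,185,300,310,"w1f",4.7)
d=load("w2")
crop(d,180,40,320,240,"w2f",3)
E
```

```text
3.1667 [ 0.48334198 -0.00659982  0.29761623] [-0.01460471  0.00105977 -0.01098682 -0.00465143  0.00075233 -0.00108097
  0.00609371]
```

View pics/w2.png

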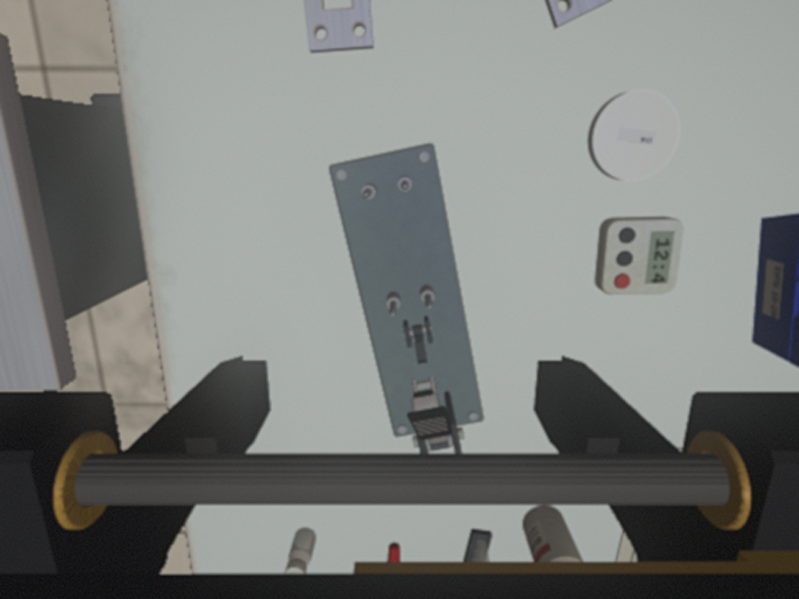

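View pics/w1f.png

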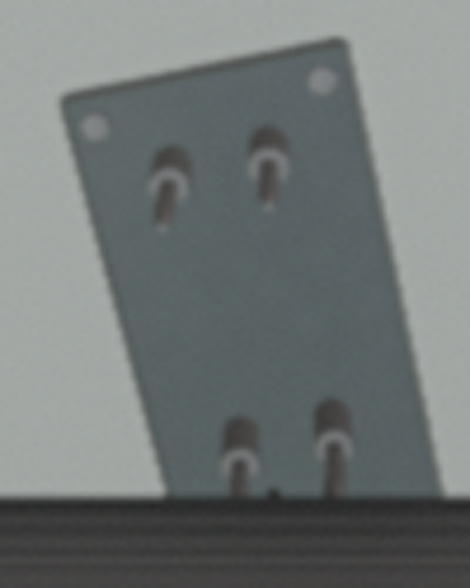

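View pics/w1p.png

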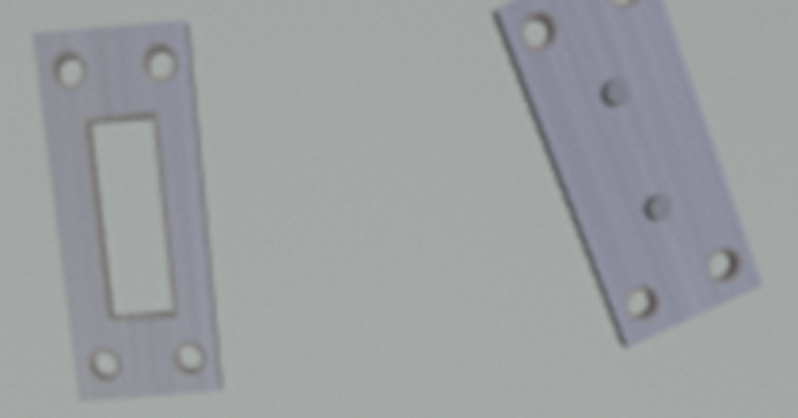

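```bash
cat >> h.py <<'E'
def plates(d,z=.01,minA=800,thr=14,roi=None):
    im=d["img"].astype(int);m=((im[:,:,2]-im[:,:,1]>thr)).astype(np.uint8)*255
    m[260:]=0
    if roi is not None:
        q=np.zeros_like(m);x0,y0,x1,y1=roi;q[y0:y1,x0:x1]=m[y0:y1,x0:x1];m=q
    out=[]
    cs,hi=cv2.findContours(m,cv2.RETR_CCOMP,cv2.CHAIN_APPROX_NONE)
    for i,c in enumerate(cs):
        if hi[0][i][3]>=0 or cv2.contourArea(c)<minA: continue
        w=np.array([onz(d,p[0],z)[:2] for p in c],np.float32)*1000
        r=cv2.minAreaRect(w);M=cv2.moments(c)
        hs=[]
        j=hi[0][i][2]
        while j>=0:
            if cv2.contourArea(cs[j])>8:
                mm=cv2.moments(cs[j]);hs.append((mm["m10"]/mm["m00"],mm["m01"]/mm["m00"],cv2.contourArea(cs[j])))
            j=hi[0][j][0]
        b=cv2.boxPoints(r);e=max([b[1]-b[0],b[2]-b[1]],key=np.linalg.norm);a=np.degrees(np.arctan2(e[1],e[0]))%180
        out.append(dict(c=np.array(r[0]),size=sorted(r[1]),ang=a,px=(M["m10"]/M["m00"],M["m01"]/M["m00"]),holes=hs,w=w))
    return out,m
E
python3 - <<'E'
from h import *
d=load("w1")
im=d["img"].astype(int)
for p in[(205,70),(345,75),(150,150),(260,240)]: print(p,im[p[1],p[0]])
for z in (.008,.01):
    o,m=plates(d,z)
    for r in o:
        print(z,r["c"].round(1),np.round(r["size"],1),round(r["ang"],2),np.round(r["px"],1))
        print([ (np.round(h,1),(onz(d,h[:2],z)[:2]*1000).round(1)) for h in r["holes"]])
cv2.imwrite("pics/m1.png",m)
E
```

```text
(205, 70) [137 137 141]
(345, 75) [140 144 158]
(150, 150) [163 168 165]
(260, 240) [88 98 99]
0.008 [598.8 226.7] [ 47.3 117. ] 115.18 [349.6  77.8]
[(array([363.2, 117.3,  13. ]), array([625. , 179.2])), (array([358.8, 114.2,   8.5]), array([618.8, 183.1])), (array([338.9, 107. ,  20. ]), array([592. , 192.4])), (array([344.5, 103.2,  10. ]), array([598.9, 197.1])), (array([351.3, 105.6,  76. ]), array([608.1, 194.1])), (array([369. ,  97.5,  11. ]), array([630.1, 204.2])), (array([360.3,  90.3,  13.5]), array([618. , 213.1])), (array([350.3,  94.9, 136. ]), array([605.7, 207.4])), (array([366.2,  90.5,  25. ]), array([625.6, 212.8])), (array([346.4,  88. ,  24.5]), array([599.9, 215.9])), (array([364.,  84.,   9.]), array([622.1, 220.8])), (array([357.6,  84.4,  14.5]), array([613.9, 220.3])), (array([362.9,  80.1,  11. ]), array([620.2, 225.5])), (array([350.9,  80.7,  19. ]), array([605. , 224.8])), (array([341.1,  80.8,  71. ]), array([592.5, 224.7])), (array([352.4,  74.6,   9. ]), array([606.3, 232.1])), (array([353.9,  72.3,  20.5]), array([607.9, 234.9])), (array([347.4,  7
[... 1369 characters left out ...]
  80.8,  71. ]), array([592. , 224.6])), (array([352.4,  74.6,   9. ]), array([605.7, 232. ])), (array([353.9,  72.3,  20.5]), array([607.4, 234.7])), (array([347.4,  71.4,  12.5]), array([599. , 235.8])), (array([334.2,  72.3,  16.5]), array([582.4, 234.7])), (array([353.5,  67.2,  13.5]), array([606.2, 240.7])), (array([331. ,  60.8,   8.5]), array([577.6, 248.2])), (array([339.7,  66.2, 172.5]), array([588.9, 241.9])), (array([340.2,  55.8,  10.5]), array([588.5, 254. ])), (array([348.9,  56.5,  15. ]), array([599.5, 253.2])), (array([347.7,  51.6,  16. ]), array([597.5, 258.8])), (array([336.1,  41.6,  31. ]), array([582.3, 270.2])), (array([333.5,  37. ,  10. ]), array([578.8, 275.3]))]
```

View pics/w2f.png

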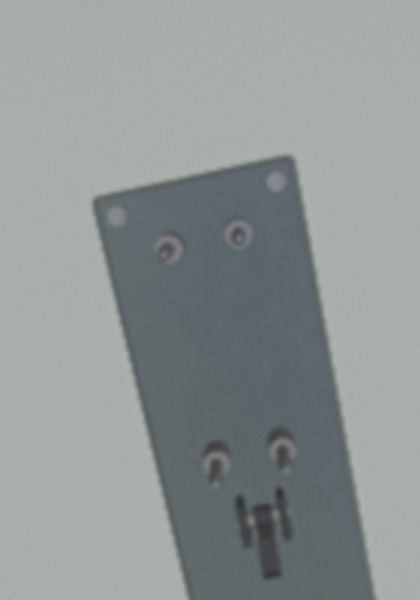

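View pics/m1.png

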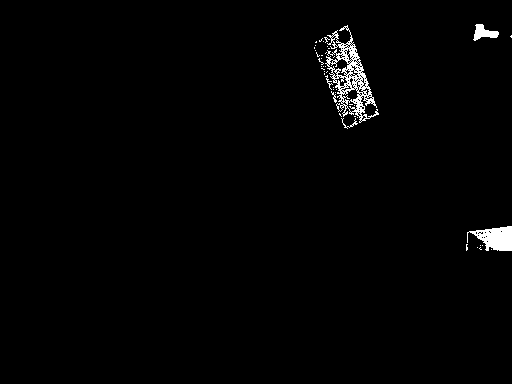

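```bash
python3 - <<'E'
import re
s=open('h.py').read()
s=s.replace('im=d["img"].astype(int);m=','im=cv2.GaussianBlur(d["img"].astype(np.float32),(5,5),1.);m=').replace("thr=14","thr=6")
s=s.replace("cv2.contourArea(cs[j])>8","cv2.contourArea(cs[j])>15")
open('h.py','w').write(s)
E
python3 - <<'E'
from h import *
d1=load("w1");d2=load("w2")
for n in(3,5,6,7):
  print("thr",n)
  for dd in(d1,):
    for r in plates(dd,.01,thr=n)[0]:
        if len(r["holes"])<15:
          print(r["c"].round(1),np.round(r["size"],1),round(r["ang"],2),np.round(r["px"],1))
          print([ (np.round(h,1).tolist(),(onz(dd,h[:2],.01)[:2]*1000).round(1).tolist()) for h in r["holes"]])
A=lambda p:(200+p[0]/4.7-.4,185+p[1]/4.7-.4)
B=lambda p:(180+p[0]/3-.33,40+p[1]/3-.33)
ring=[((168,183),(168,249)),((268,165),(239,235)),((240,463),(216,463)),((334,445),(282,450))]
P=[]
for a,b in ring:
    x,e=tri([(d1,A(a)),(d2,B(b))]);P.append(x);print("ring",(x*1000).round(1),np.round(np.array(e)*1000,1),(onz(d1,A(a),.03)*1000).round(1),(onz(d2,B(b),.03)*1000).round(1))
for a,b in [((162,228),(165,253)),((268,207),(239,237))]:
    x,e=tri([(d1,A(a)),(d2,B(b))]);print("tip",(x*1000).round(1),np.round(np.array(e)*1000,1))
for a,b in [((94,127),(116,217)),((322,80),(276,182))]:
    x,e=tri([(d1,A(a)),(d2,B(b))]);print("screw",(x*1000).round(1),np.round(np.array(e)*1000,1))
P=np.array(P);print(P.mean(0)*1000, np.degrees(np.arctan2(*(P[0]+P[1]-P[2]-P[3])[[1,0]])), np.linalg.norm(P[0]-P[1]),np.linalg.norm(P[0]-P[2]))
E
```

```text
thr 3
[8.27e+02 6.00e-01] [45.2 69. ] 7.75 [489.3 239.3]
[]
[429.7 205.2] [ 50.  120.2] 94.06 [213.8  94.1]
[([206.6, 135.8, 82.0], [417.7, 155.7]), ([229.1, 134.1, 69.5], [447.8, 157.9]), ([213.6, 96.6, 1101.5], [429.2, 205.7]), ([197.2, 58.0, 84.5], [410.7, 251.7]), ([221.5, 56.0, 72.0], [441.1, 254.0])]
[598.2 226.1] [ 51.5 120.6] 115.15 [345.4  77. ]
[([348.1, 119.4, 53.5], [604.8, 176.7]), ([369.9, 109.4, 55.0], [632.2, 189.3]), ([321.0, 47.8, 64.5], [564.2, 263.2]), ([343.6, 36.4, 65.5], [591.1, 275.9])]
thr 5
[8.27e+02 8.00e-01] [43.8 68.7] 7.96 [489.4 239.3]
[]
[430.  205.2] [ 48.7 119.1] 94.04 [214.4  92.4]
[([229.0, 134.0, 82.0], [447.7, 158.0]), ([213.4, 96.7, 1208.5], [429.0, 205.5]), ([197.3, 58.0, 106.0], [410.9, 251.8]), ([221.2, 56.2, 89.5], [440.7, 253.8])]
[598.2 226.3] [ 50.6 120. ] 115.24 [345.4  77. ]
[([348.3, 119.5, 63.5], [605.0, 176.5]), ([369.7, 109.4, 64.5], [631.9, 189.3]), ([321.0, 47.9, 78.0], [564.2, 263.0]), ([343.8, 36.5, 83.5], [591.4, 275.8])]
thr 6
[8.271e+02 8.000e-01] [43.5 68.7] 7.75 [489.6 239.2]
[]
[430.5 205.4] [ 47.9 117.8] 94.61 [215.4  92.
[... 573 characters left out ...]

[([348.3, 119.3, 73.5], [605.0, 176.8]), ([370.1, 109.2, 76.5], [632.3, 189.6]), ([321.1, 47.6, 89.0], [564.2, 263.3]), ([343.9, 36.4, 88.5], [591.4, 276.0])]
ring [454.8  36.3  26.5] [0.3 0.3] [454.7  37.8  30. ] [455.3  36.6  30. ]
ring [484.6  42.3  27.4] [0.4 0.4] [484.1  43.4  30. ] [485.   42.5  30. ]
ring [475.2 -57.4  28.9] [0.1 0.1] [475.1 -56.7  30. ] [475.4 -57.1  30. ]
ring [504.7 -51.3  28.6] [0.1 0.1] [504.4 -50.3  30. ] [504.7 -50.8  30. ]
tip [455.6  37.5  60.8] [0.5 0.5]
tip [484.4  43.6  60.9] [0.3 0.3]
screw [431.6  48.7  12.2] [0.2 0.2]
screw [500.6  63.6  12.4] [0.2 0.2]
[479.80786093  -7.5113693   27.82848038] 102.21797737060875 0.030385860764115778 0.09597081382462946
```

```bash
python3 - <<'E'
from h import *
plan([.435,.12,.20],down(np.radians(4.1)))
E
```

```text
turn units [ 0.   -0.8  -0.02] shift units(in start axes) [-6.34  4.89 -2.37] (in end axes) [-6.49  4.88 -1.96]
```

>>> send_rows --motion '[[[0, -0.2, 0, -0.9, 0.7, -0.3, -1], [0, -0.2, 0, -0.9, 0.7, -0.3, -1], [0, -0.2, 0, -0.9, 0.7, -0.3, -1], [0, -0.2, 0, -0.9, 0.7, -0.3, -1], [0, 0, 0, -0.9, 0.7, -0.3, -1]]]'

```text
clock: 3.58
tool_pos: [0.4495, 0.0836, 0.2272]
eef_rot: [-0.518, 0.482, -0.481, 0.519]
contact_force: [0.5, 0.6, -0.3]
opening: 1.002
```

>>> send_rows --motion '[[[0, 0, 0, -0.9, 0.7, -0.3, -1], [0, 0, 0, -0.9, 0.7, -0.3, -1], [0, 0, 0, 0, 0, 0, -1], [0, 0, 0, 0, 0, 0, -1], [0, 0, 0, 0, 0, 0, -1]]]'

```text
clock: 4.0
tool_pos: [0.4361, 0.116, 0.2001]
eef_rot: [-0.517, 0.482, -0.482, 0.518]
contact_force: [0.1, -0.4, -0.0]
opening: 1.001
```

```bash
python3 - <<'E'
from h import *
d=snap("wrist","w3");crop(d,0,0,512,384,"w3",1.56)
s=get_state();print(s["clock"],s["tool_pos"])
for n in(3,4):
    for r in plates(d,.01,thr=n)[0]:
        if len(r["holes"])<15:
          print(r["c"].round(1),np.round(r["size"],1),round(r["ang"],2),np.round(r["px"],1))
          print([ (np.round(h,1).tolist(),(onz(d,h[:2],.01)[:2]*1000).round(1).tolist()) for h in r["holes"]])
E
```

```text
4.05 [0.43642874 0.1154441  0.2003332 ]
[430.1 204.2] [ 50.7 120. ] 94.17 [257.8  77.7]
[([272.3, 132.3, 97.5], [448.4, 157.4]), ([242.8, 132.2, 109.5], [418.3, 155.5]), ([257.4, 81.2, 1821.5], [429.7, 205.5]), ([273.5, 28.0, 122.0], [441.3, 253.4]), ([241.1, 28.0, 131.0], [411.2, 251.2])]
[598.1 225.6] [ 51.5 120.8] 115.24 [431.7  68.1]
[([427.9, 124.8, 91.0], [605.2, 176.0]), ([457.4, 113.8, 96.5], [632.3, 188.8]), ([405.9, 27.5, 124.0], [564.5, 262.5]), ([437.6, 14.5, 130.0], [591.6, 275.3])]
[430.1 204.2] [ 50.3 119.9] 94.14 [257.8  77.5]
[([272.3, 132.3, 102.5], [448.3, 157.5]), ([242.9, 132.3, 118.0], [418.4, 155.3]), ([257.4, 80.9, 1865.0], [429.7, 205.8]), ([273.5, 28.1, 136.5], [441.4, 253.4]), ([241.3, 28.0, 140.0], [411.4, 251.3])]
[598.1 225.7] [ 51.1 120.6] 115.14 [431.7  68.1]
[([427.9, 124.7, 103.0], [605.2, 176.1]), ([457.4, 113.9, 104.0], [632.4, 188.7]), ([436.0, 92.8, 16.5], [606.2, 207.1]), ([427.1, 52.1, 18.0], [589.1, 243.1]), ([405.9, 27.5, 131.0], [564.6, 262.5]), ([437.6, 14.5, 135.5], [591.6, 275.3])]
```

View pics/w3.png

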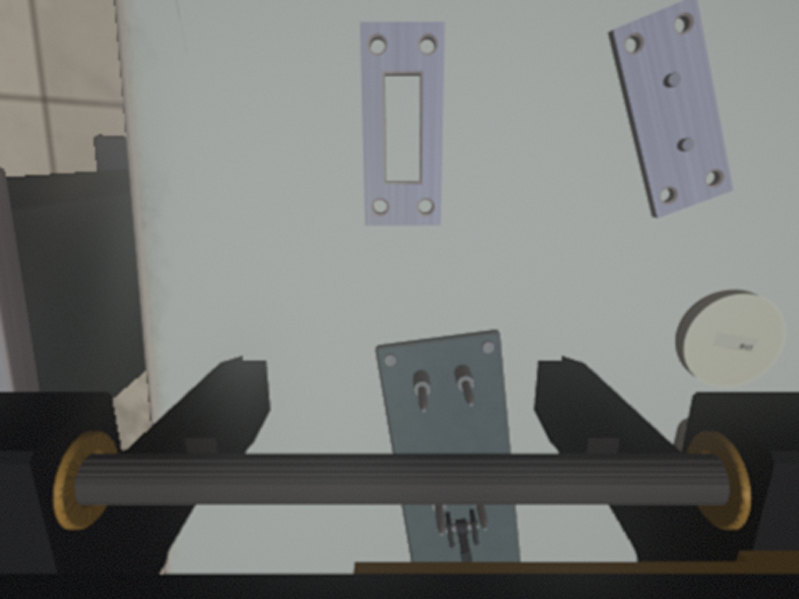

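```bash
python3 - <<'E'
from h import *
d1=load("w1");d3=load("w3")
for n,a,b in [("sp window",(213.5,96.65),(257.4,81)),("sp hole",(221.4,56.0),(273.5,28)),("sp hole",(229.05,134.05),(272.3,132.3)),("cov",(348.3,119.4),(427.9,124.7)),("cov",(321,47.8),(405.9,27.5)),("cov",(369.8,109.4),(457.4,113.9))]:
    x,e=tri([(d1,a),(d3,b)]);print(n,(x*1000).round(1),np.round(np.array(e)*1000,1))
plan([.4299,.2050,.10],down(np.radians(4.15)))
plan([.4299,.2050,.0165],down(np.radians(4.15)))
E
```

```text
sp window [429.6 205.6  14.2] [0.1 0.1]
sp hole [441.2 253.6  10.5] [0.4 0.4]
sp hole [448.1 158.1  13.7] [0.3 0.3]
cov [604.9 176.4  10.4] [0.3 0.3]
cov [564.2 262.7  10.6] [0.4 0.4]
cov [631.7 189.   10.9] [0.3 0.3]
turn units [-0.02 -0.04 -0.  ] shift units(in start axes) [-4.49  5.02 -0.02] (in end axes) [-4.49  5.02 -0.  ]
turn units [-0.02 -0.04 -0.  ] shift units(in start axes) [-4.49  9.19 -0.03] (in end axes) [-4.49  9.19 -0.  ]
```

Two-view heights for the plate tops come out at about 10–14 mm. The known base screws read about 2 mm high as well, so this agrees with the stated heights. Moving down to grasp the spacer.

>>> send_rows --motion '[[[0, 0, 0, -0.9, 0.9, 0, -1], [0, 0, 0, -0.9, 0.9, 0, -1], [0, 0, 0, -0.9, 0.9, 0, -1], [0, 0, 0, -0.9, 0.9, 0, -1], [0, 0, 0, -0.9, 0.9, 0, -1]]]'

```text
clock: 4.47
tool_pos: [0.4307, 0.2056, 0.1097]
eef_rot: [-0.516, 0.482, -0.483, 0.517]
contact_force: [-0.4, -0.8, 0.4]
opening: 0.998
```

>>> send_rows --motion '[[[0, 0, 0, 0, 0.9, 0, -1], [0, 0, 0, 0, 0.8, 0, -1], [0, 0, 0, 0, 0.8, 0, -1], [0, 0, 0, 0, 0.5, 0, -1], [0, 0, 0, 0, 0, 0, -1]]]'

```text
clock: 4.88
tool_pos: [0.4296, 0.2046, 0.0487]
eef_rot: [0.517, -0.483, 0.482, -0.516]
contact_force: [-0.1, -0.1, -0.1]
opening: 1.001
```

```bash
python3 - <<'E'
from h import *
plan([.4299,.2050,.0165],down(np.radians(4.15)))
E
```

```text
turn units [ 0.01 -0.05  0.01] shift units(in start axes) [-0.02  1.61  0.02] (in end axes) [-0.02  1.61  0.01]
```

>>> send_rows --motion '[[[0, 0, 0, 0, 0.6, 0, -1], [0, 0, 0, 0, 0.6, 0, -1], [0, 0, 0, 0, 0.4, 0, -1], [0, 0, 0, 0, 0, 0, 0.5], [0, 0, 0, 0, 0, 0, 1]]]' --force 30

```text
clock: 5.3
tool_pos: [0.4297, 0.2053, 0.0181]
eef_rot: [-0.517, 0.482, -0.482, 0.517]
contact_force: [0.5, 0.3, 0.0]
opening: 0.871
```

>>> send_rows --motion '[[[0, 0, 0, 0, 0, 0, 1], [0, 0, 0, 0, 0, 0, 1], [0, 0, 0, 0, 0, 0, 1], [0, 0, 0, 0, 0, 0, 1], [0, 0, 0, 0, 0, 0, 1]]]'

```text
clock: 5.72
tool_pos: [0.4297, 0.2056, 0.0181]
eef_rot: [-0.517, 0.482, -0.482, 0.518]
contact_force: [-0.2, -0.6, 3.8]
opening: 0.565
```

```bash
python3 - <<'E'
from h import *
s=get_state();print(s["tool_pos"],s["opening"]*88,s["contact_force"])
R=Ro.from_quat(s["eef_rot"]).as_matrix();print(R.round(4))
E
```

```text
[0.42971057 0.20561983 0.01813166] 49.72713547614515 [-0.24667286 -0.62631241  3.80275087]
[[ 7.000e-02  8.000e-04  9.975e-01]
 [-9.975e-01  4.000e-04  7.000e-02]
 [-4.000e-04 -1.000e+00  9.000e-04]]
```

>>> send_rows --motion '[[[0, 0, 0, 0, -0.5, 0, 1], [0, 0, 0, 0, -1, 0, 1], [0, 0, 0, 0, -1, 0, 1], [0, 0, 0, 0, -1, 0, 1], [0, 0, 0, 0, -1, 0, 1]]]'

```text
clock: 6.13
tool_pos: [0.4289, 0.2053, 0.1091]
eef_rot: [0.517, -0.482, 0.482, -0.517]
contact_force: [0.2, -0.4, -0.7]
opening: 0.562
```

```bash
python3 - <<'E'
from h import *
s=get_state();print(s["tool_pos"],s["opening"]*88)
plan([.4799,-.0071,.105],down(np.radians(12.1)))
E
```

```text
[0.42891416 0.20525596 0.10908294] 49.43410829044871
turn units [ 0.01 -1.77  0.  ] shift units(in start axes) [10.77  0.2   1.8 ] (in end axes) [10.92  0.2   0.27]
```

>>> send_rows --motion '[[[0, -0.18, 0, 0.6, 0, 0.1, 1], [0, -0.18, 0, 0.9, 0, 0.1, 1], [0, -0.18, 0, 0.95, 0, 0.1, 1], [0, -0.18, 0, 0.95, 0, 0.1, 1], [0, -0.18, 0, 0.95, 0, 0.1, 1]]]'

```text
clock: 6.55
tool_pos: [0.4479, 0.119, 0.1083]
eef_rot: [0.535, -0.463, 0.463, -0.534]
contact_force: [0.3, 0.3, -1.4]
opening: 0.559
```

>>> send_rows --motion '[[[0, -0.18, 0, 0.95, 0, 0.05, 1], [0, -0.18, 0, 0.95, 0, 0.05, 1], [0, -0.18, 0, 0.95, 0, 0.05, 1], [0, -0.18, 0, 0.95, 0, 0, 1], [0, -0.15, 0, 0.95, 0, 0, 1]]]'

```text
clock: 6.97
tool_pos: [0.467, 0.0257, 0.1082]
eef_rot: [0.55, -0.444, 0.444, -0.55]
contact_force: [0.2, 0.7, -1.6]
opening: 0.559
```

>>> send_rows --motion '[[[0, 0, 0, 0.8, 0, 0, 1], [0, 0, 0, 0.6, 0, 0, 1], [0, 0, 0, 0, 0, 0, 1], [0, 0, 0, 0, 0, 0, 1], [0, 0, 0, 0, 0, 0, 1]]]'

```text
clock: 7.38
tool_pos: [0.4728, 0.0005, 0.1079]
eef_rot: [-0.55, 0.444, -0.444, 0.55]
contact_force: [-0.8, 0.2, -1.5]
opening: 0.561
```

```bash
python3 - <<'E'
from h import *
s=get_state();print(s["tool_pos"],s["opening"]*88)
plan([.4799,-.0071,.085],down(np.radians(12.1)))
d=snap("wrist","w4");crop(d,0,0,512,384,"w4",1.56)
d=snap("scene","s4");crop(d,240,170,350,250,"s4",7)
E
```

```text
[4.72819809e-01 4.56535102e-04 1.07920282e-01] 49.37284771713946
turn units [ 0.    0.02 -0.01] shift units(in start axes) [0.44 1.15 0.27] (in end axes) [0.44 1.15 0.27]
```

View pics/w4.png

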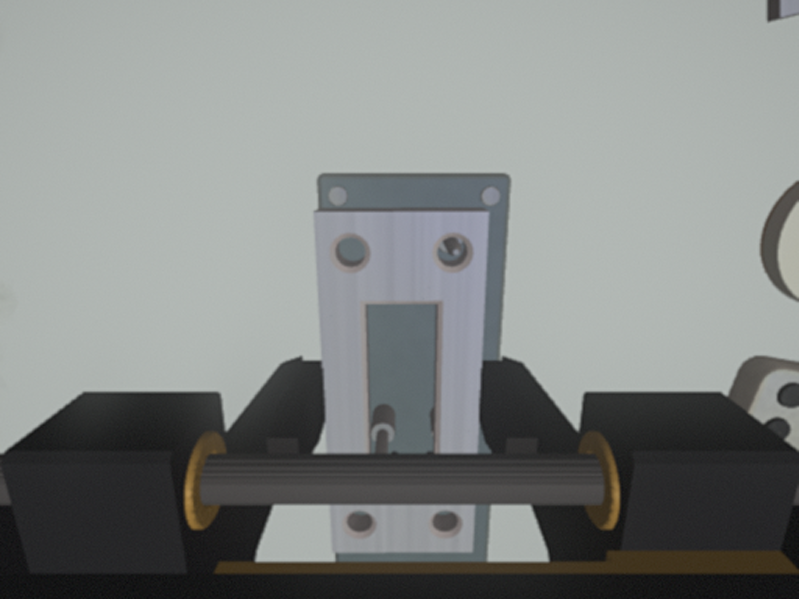

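View pics/s4.png

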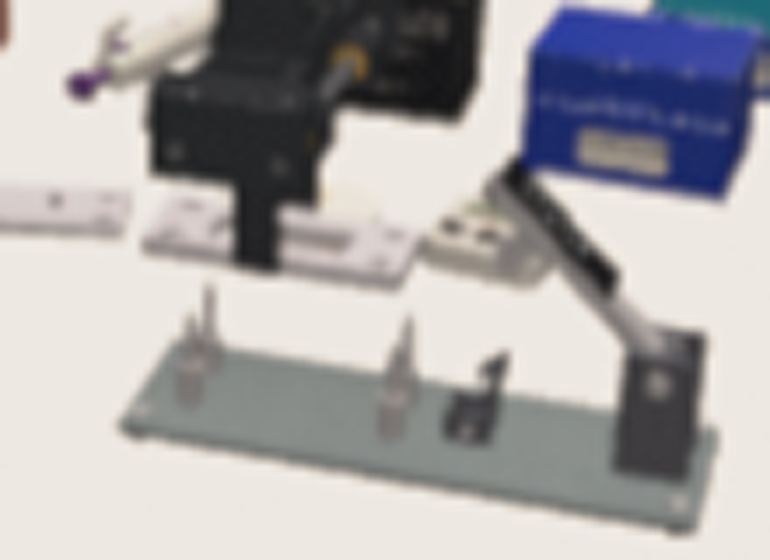

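```bash
python3 - <<'E'
from h import *
d=load("w4");crop(d,195,100,335,175,"w4h",5.7)
s=get_state();z=s["tool_pos"][2]-.018+.010
R=down(np.radians(12.1))
for p in[(350,251),(453,251)]:
    x=onz(d,(p[0]/1.5625,p[1]/1.5625),z);print("hole",(x*1000).round(1),"tool",(R.T@(x-s["tool_pos"])*1000).round(1))
for p in[(337,196),(490,196)]:
    x=onz(d,(p[0]/1.5625,p[1]/1.5625),.010);print("screw",(x*1000).round(1))
for n in("w1","w2","w3"):
    d=load(n)
    P={"w1":[(94/4.7+199.6,127/4.7+184.6),(322/4.7+199.6,80/4.7+184.6)],"w2":[(116/3+179.67,217/3+39.67),(276/3+179.67,182/3+39.67)],"w3":[(390/1.5625,360.5/1.5625),(489/1.5625,348/1.5625)]}[n]
    for p in P: print(n,(onz(d,p,.01)*1000).round(1))
E
```

```text
hole [447.7  43.4  99.8] tool [-46.9   8.  -15.7]
hole [477.2  49.7  99.8] tool [-47.    8.   14.5]
screw [431.4  48.2  10. ]
screw [500.8  63.2  10. ]
w1 [431.1  47.8  10. ]
w1 [500.5  62.8  10. ]
w2 [431.5  48.6  10. ]
w2 [500.9  63.6  10. ]
w3 [432.1  46.9  10. ]
w3 [501.8  61.5  10. ]
```

View pics/w4h.png

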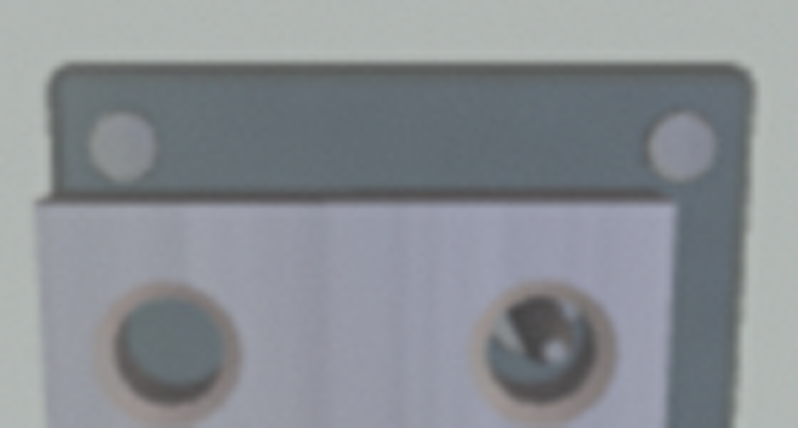

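```bash
python3 - <<'E'
from h import *
plan([.4802,-.0059,.083],down(np.radians(12.1)))
E
```

```text
turn units [ 0.    0.03 -0.01] shift units(in start axes) [0.4  1.24 0.29] (in end axes) [0.4  1.24 0.29]
```

>>> send_rows --motion '[[[0, 0, 0, 0.2, 0.3, 0.15, 1], [0, 0, 0, 0.2, 0.3, 0.14, 1], [0, 0, 0, 0, 0.3, 0, 1], [0, 0, 0, 0, 0.3, 0, 1], [0, 0, 0, 0, 0, 0, 1]]]'

```text
clock: 7.9
tool_pos: [0.4797, -0.0071, 0.0823]
eef_rot: [0.551, -0.445, 0.444, -0.549]
contact_force: [-0.0, -0.3, -1.8]
opening: 0.557
```

```bash
python3 - <<'E'
from h import *
s=get_state();print(s["tool_pos"],s["contact_force"])
d=snap("wrist","w5");crop(d,195,90,335,180,"w5h",5.7)
plan([.4802,-.0059,.048],down(np.radians(12.1)))
E
```

```text
[ 0.47971019 -0.00713629  0.08226008] [-0.02102419 -0.30407821 -1.84665786]
turn units [ 0.03  0.01 -0.01] shift units(in start axes) [-0.05  1.74  0.04] (in end axes) [-0.06  1.74  0.04]
```

View pics/w5h.png

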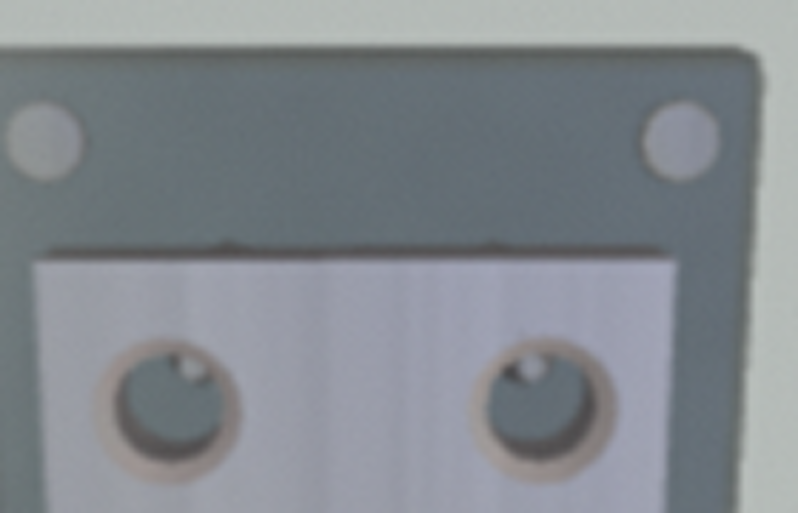

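```bash
python3 - <<'E'
from h import *
d=load("w5");s=get_state();R=down(np.radians(12.1));t=s["tool_pos"]
k=lambda p:(195+(p[0]-2.4)/5.7,90+(p[1]-2.4)/5.7)
H=[];T=[]
for p in[(168,410),(544,410)]:
    x=R.T@(onz(d,k(p),t[2]-.008)-t)*1000;H.append(x);print("hole",x.round(1))
for z in(.058,.060):
  for p in[(193,368),(532,367)]:
    x=R.T@(onz(d,k(p),z)-t)*1000;print("tip",z,x.round(1))
E
```

```text
hole [-46.9   8.  -15.5]
hole [-47.    8.   14.6]
tip 0.058 [-47.4  24.7 -15. ]
tip 0.058 [-47.5  24.7  15.1]
tip 0.06 [-47.7  22.7 -14.8]
tip 0.06 [-47.8  22.7  14.9]
```

>>> send_rows --motion '[[[0, 0, 0, -0.03, 0.2, 0.025, 1], [0, 0, 0, 0, 0.3, 0, 1], [0, 0, 0, 0, 0.3, 0, 1], [0, 0, 0, 0, 0.3, 0, 1], [0, 0, 0, 0, 0, 0, 1]]]'

```text
clock: 8.37
tool_pos: [0.4803, -0.0064, 0.0605]
eef_rot: [0.55, -0.445, 0.444, -0.55]
contact_force: [-0.5, -0.6, -1.7]
opening: 0.557
```

>>> send_rows --motion '[[[0, 0, 0, 0, 0.2, 0, 1], [0, 0, 0, 0, 0.2, 0, 1], [0, 0, 0, 0, 0.1, 0, 1], [0, 0, 0, 0, 0, 0, 1], [0, 0, 0, 0, 0, 0, 1]]]'

```text
clock: 8.78
tool_pos: [0.4808, -0.0065, 0.0516]
eef_rot: [0.55, -0.444, 0.444, -0.55]
contact_force: [0.7, 0.9, -1.5]
opening: 0.561
```

```bash
python3 - <<'E'
from h import *
s=get_state();print(s["tool_pos"],s["contact_force"],s["moment"])
d=snap("wrist","w6");crop(d,195,90,335,180,"w6h",5.7)
d=snap("scene","s6");crop(d,240,170,350,250,"s6",7)
E
```

```text
[ 0.48081222 -0.00650073  0.05163408] [ 0.66150198  0.92066322 -1.54794579] [-0.03680983 -0.00640266 -0.04784275]
```

View pics/w6h.png

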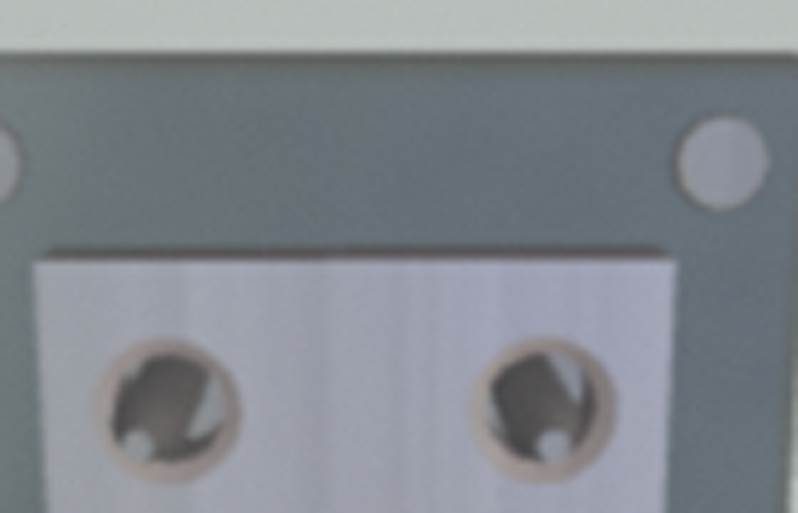

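View pics/s6.png

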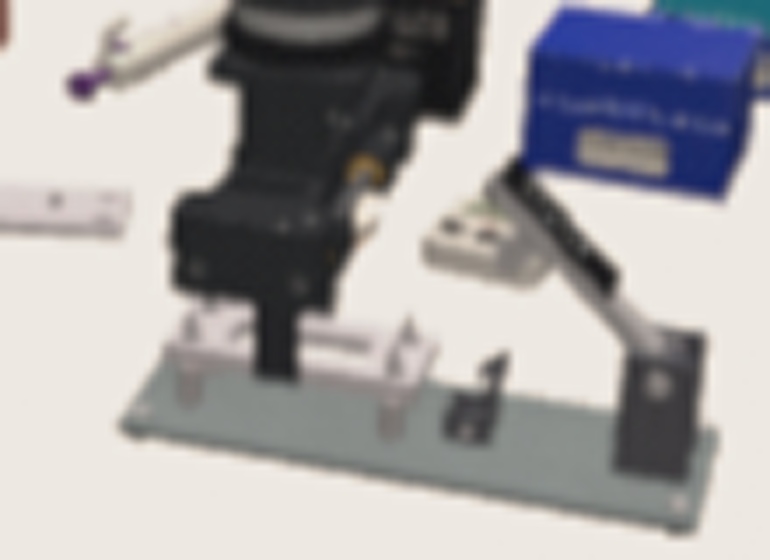

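All four pins are through the holes and the contact force is near zero. I'll lower the last few millimetres.

>>> send_rows --motion '[[[0, 0, 0, 0, 0.05, 0, 1], [0, 0, 0, 0, 0.05, 0, 1], [0, 0, 0, 0, 0.05, 0, 1], [0, 0, 0, 0, 0, 0, 1], [0, 0, 0, 0, 0, 0, 1]]]'

```text
clock: 9.3
tool_pos: [0.4808, -0.0065, 0.0486]
eef_rot: [-0.55, 0.444, -0.444, 0.55]
contact_force: [-0.4, 0.4, -0.8]
opening: 0.563
```

>>> send_rows --motion '[[[0, 0, 0, 0, 0.03, 0, 1], [0, 0, 0, 0, 0, 0, 1], [0, 0, 0, 0, 0, 0, 1], [0, 0, 0, 0, 0, 0, 1], [0, 0, 0, 0, 0, 0, 1]]]'

```text
clock: 9.72
tool_pos: [0.4809, -0.0065, 0.0482]
eef_rot: [-0.55, 0.444, -0.444, 0.55]
contact_force: [-0.1, 0.8, -0.1]
opening: 0.563
```

>>> send_rows --motion '[[[0, 0, 0, 0, 0, 0, -0.7], [0, 0, 0, 0, 0, 0, -0.7], [0, 0, 0, 0, 0, 0, -0.7], [0, 0, 0, 0, 0, 0, -0.7], [0, 0, 0, 0, -0.2, 0, -1]]]'

```text
clock: 10.13
tool_pos: [0.4806, -0.0065, 0.0518]
eef_rot: [0.55, -0.445, 0.444, -0.55]
contact_force: [-0.4, 0.3, -1.2]
opening: 0.9
```

>>> send_rows --motion '[[[0, 0, 0, 0, -0.6, 0, -1], [0, 0, 0, 0, -1, 0, -1], [0, 0, 0, 0, -1, 0, -1], [0, 0, 0, 0, -1, 0, -1], [0, 0, 0, -0.5, -1, 0, -1]]]'

```text
clock: 10.55
tool_pos: [0.4788, 0.0013, 0.1453]
eef_rot: [0.55, -0.445, 0.446, -0.549]
contact_force: [-0.0, 1.0, -0.2]
opening: 0.995
```

```bash
python3 - <<'E'
from h import *
s=get_state();print(s["tool_pos"],s["contact_force"],s["opening"])
d=snap("wrist","w7");crop(d,0,0,512,384,"w7",1.56)
d=snap("scene","s7");crop(d,240,170,350,250,"s7",7)
plan([.62,.15,.17],down(np.radians(25.2)))
E
```

```text
[0.47880096 0.0013166  0.14531161] [-0.03101089  1.02413685 -0.15408763] 0.9950069203569646
turn units [-0.07 -2.83  0.  ] shift units(in start axes) [-5.63 -1.12  8.38] (in end axes) [-3.6  -1.17  9.43]
```

View pics/w7.png

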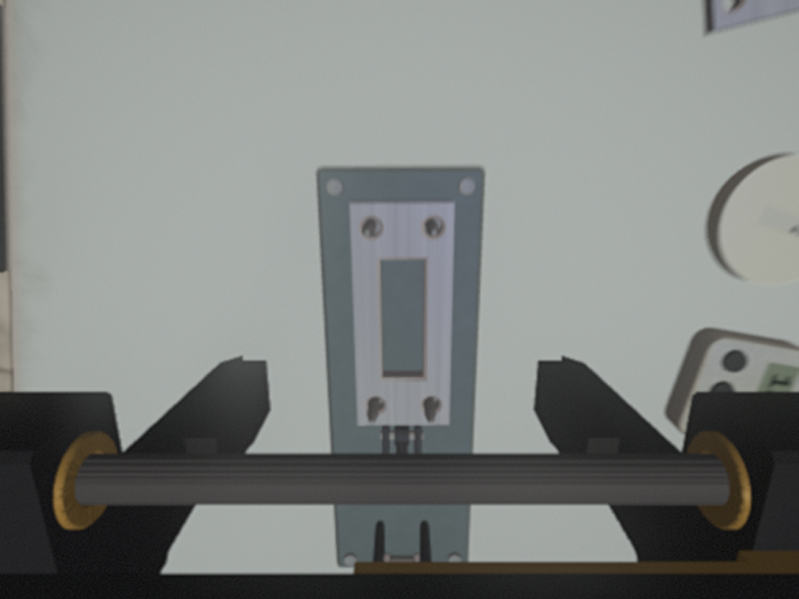

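View pics/s7.png

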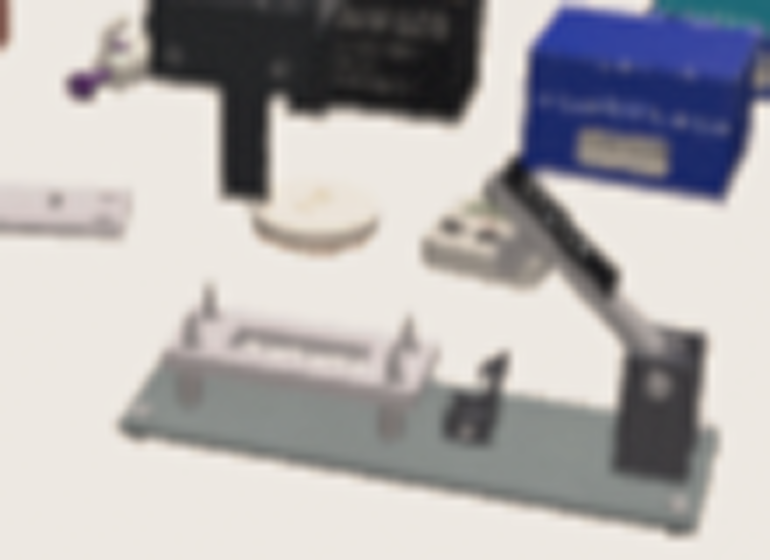

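```bash
python3 - <<'E'
from h import *
plan([.5985,.226,.07],down(np.radians(25.2)))
E
```

```text
turn units [-0.07 -2.83  0.  ] shift units(in start axes) [-9.57  3.88  8.11] (in end axes) [-7.5   3.83 10.07]
```

>>> send_rows --motion '[[[0, -0.28, 0, -0.9, 0, 0.8, -1], [0, -0.28, 0, -0.9, 0, 0.85, -1], [0, -0.28, 0, -0.9, 0, 0.9, -1], [0, -0.28, 0, -0.9, 0.1, 0.9, -1], [0, -0.28, 0, -0.9, 0.3, 0.9, -1]]]'

```text
clock: 11.07
tool_pos: [0.5407, 0.1132, 0.1359]
eef_rot: [-0.574, 0.413, -0.413, 0.574]
contact_force: [0.5, 0.1, -1.4]
opening: 0.999
```

>>> send_rows --motion '[[[0, -0.28, 0, -0.8, 0.5, 0.95, -1], [0, -0.28, 0, -0.8, 0.5, 0.95, -1], [0, -0.28, 0, -0.8, 0.5, 0.95, -1], [0, -0.28, 0, -0.8, 0.5, 0.95, -1], [0, -0.28, 0, -0.8, 0.5, 0.95, -1]]]'

```text
clock: 11.48
tool_pos: [0.5999, 0.2217, 0.0845]
eef_rot: [0.597, -0.38, 0.38, -0.596]
contact_force: [-0.5, -0.9, 0.2]
opening: 1.006
```

```bash
python3 - <<'E'
from h import *
d=snap("wrist","w8");crop(d,0,0,512,384,"w8",1.56)
plan([.5985,.226,.0165],down(np.radians(25.2)))
E
```

```text
turn units [-0.03  0.04 -0.06] shift units(in start axes) [ 0.08  3.32 -0.16] (in end axes) [ 0.07  3.32 -0.15]
```

View pics/w8.png

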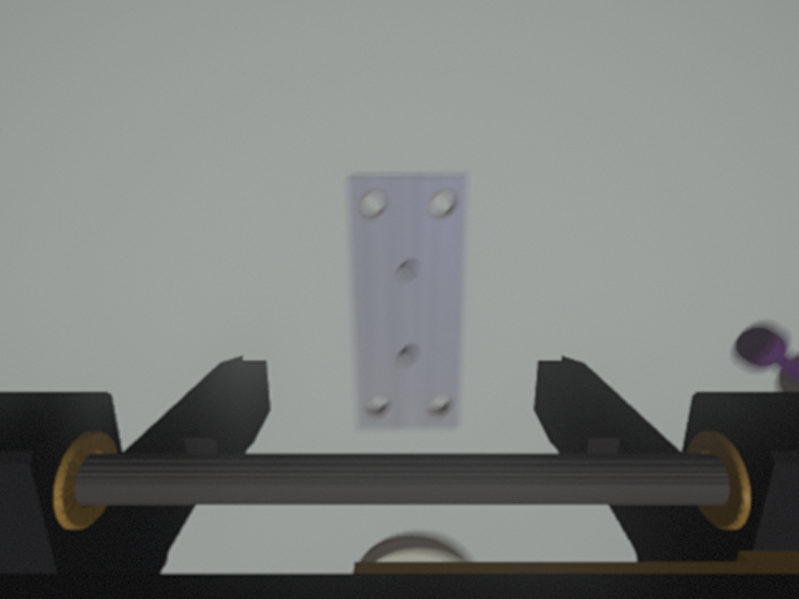

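>>> send_rows --motion '[[[0, 0.04, 0, 0.03, 0.7, -0.06, -1], [0, 0, 0, 0.02, 0.8, -0.06, -1], [0, 0, 0, 0, 0.7, 0, -1], [0, 0, 0, 0, 0.4, 0, -1], [0, 0, 0, 0, 0, 0, -1]]]'

```text
clock: 11.95
tool_pos: [0.5965, 0.2184, 0.0317]
eef_rot: [0.597, -0.382, 0.38, -0.594]
contact_force: [0.3, 0.8, -0.3]
opening: 1.002
```

```bash
python3 - <<'E'
from h import *
plan([.5985,.226,.0165],down(np.radians(25.2)))
E
```

```text
turn units [ 0.05 -0.1  -0.  ] shift units(in start axes) [-0.3   0.76  0.26] (in end axes) [-0.3   0.76  0.25]
```

>>> send_rows --motion '[[[0, -0.1, 0, -0.3, 0.2, 0.26, -1], [0, 0, 0, 0, 0.2, 0, -1], [0, 0, 0, 0, 0.2, 0, -1], [0, 0, 0, 0, 0.12, 0, -1], [0, 0, 0, 0, 0, 0, -1]]]'

```text
clock: 12.37
tool_pos: [0.6, 0.2268, 0.0194]
eef_rot: [0.597, -0.379, 0.379, -0.597]
contact_force: [0.9, -0.8, -0.2]
opening: 0.998
```

```bash
python3 - <<'E'
from h import *
plan([.5985,.226,.0165],down(np.radians(25.2)));print(get_state()["tool_pos"])
E
```

```text
turn units [0.01 0.01 0.  ] shift units(in start axes) [ 0.    0.15 -0.09] (in end axes) [ 0.    0.15 -0.09]
[0.60003794 0.22677365 0.01942032]
```

>>> send_rows --motion '[[[0, 0, 0, 0, 0.07, -0.05, -1], [0, 0, 0, 0, 0.06, -0.04, -1], [0, 0, 0, 0, 0, 0, -1], [0, 0, 0, 0, 0, 0, 1], [0, 0, 0, 0, 0, 0, 1]]]' --force 30

```text
clock: 12.78
tool_pos: [0.5987, 0.2262, 0.0173]
eef_rot: [-0.597, 0.379, -0.379, 0.597]
contact_force: [0.4, -0.6, 0.0]
opening: 0.869
```

>>> send_rows --motion '[[[0, 0, 0, 0, 0, 0, 1], [0, 0, 0, 0, 0, 0, 1], [0, 0, 0, 0, 0, 0, 1], [0, 0, 0, 0, 0, 0, 1], [0, 0, 0, 0, 0, 0, 1]]]'

```text
clock: 13.2
tool_pos: [0.5987, 0.2262, 0.0172]
eef_rot: [-0.597, 0.379, -0.379, 0.597]
contact_force: [-1.4, 0.5, -0.3]
opening: 0.558
```

>>> send_rows --motion '[[[0, 0, 0, 0, -0.5, 0, 1], [0, 0, 0, 0, -1, 0, 1], [0, 0, 0, 0, -1, 0, 1], [0, 0, 0, 0, -1, 0, 1], [0, 0, 0, 0, -1, 0, 1]]]'

```text
clock: 13.62
tool_pos: [0.5984, 0.2261, 0.1085]
eef_rot: [0.597, -0.379, 0.379, -0.597]
contact_force: [1.1, 0.2, -1.2]
opening: 0.558
```

```bash
python3 - <<'E'
from h import *
d=snap("wrist","w9");crop(d,0,0,512,384,"w9",1.56)
print(get_state()["opening"]*88)
plan([.4808,-.0065,.125],down(np.radians(12.1)))
E
```

```text
49.34093843911846
turn units [-0.08  2.86 -0.01] shift units(in start axes) [  8.    -0.69 -10.4 ] (in end axes) [10.15 -0.62 -8.31]
```

View pics/w9.png

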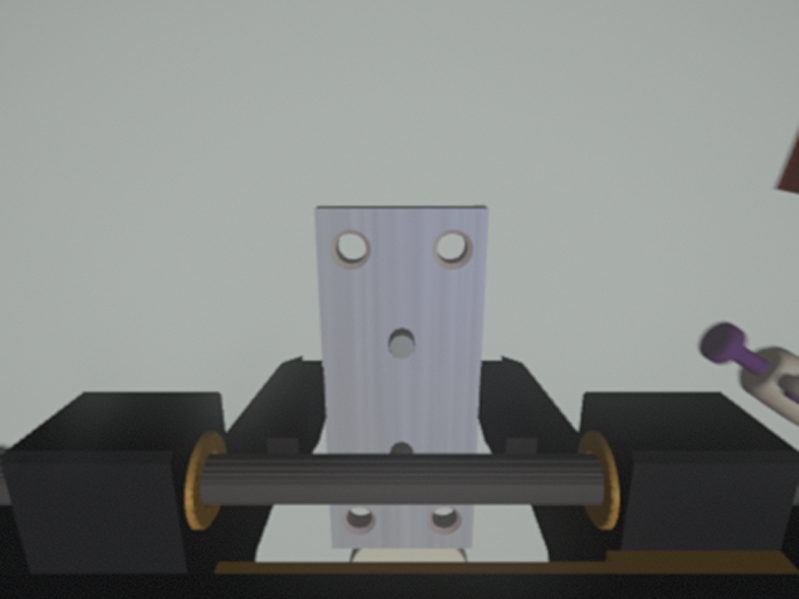

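>>> send_rows --motion '[[[0, 0.28, 0, 0.6, 0, -0.7, 1], [0, 0.28, 0, 0.8, 0, -0.95, 1], [0, 0.28, 0, 0.85, 0, -0.95, 1], [0, 0.28, 0, 0.85, 0, -0.95, 1], [0, 0.28, 0, 0.9, 0, -0.95, 1]]]'

```text
clock: 14.08
tool_pos: [0.5455, 0.117, 0.1075]
eef_rot: [-0.575, 0.412, -0.412, 0.575]
contact_force: [0.7, -0.5, -1.1]
opening: 0.559
```

>>> send_rows --motion '[[[0, 0.28, 0, 0.95, 0, -0.95, 1], [0, 0.28, 0, 0.95, 0, -0.9, 1], [0, 0.28, 0, 0.95, 0, -0.9, 1], [0, 0.28, 0, 0.95, 0, -0.9, 1], [0, 0.28, 0, 0.7, 0, -0.6, 1]]]'

```text
clock: 14.5
tool_pos: [0.4884, 0.005, 0.1074]
eef_rot: [0.551, -0.444, 0.444, -0.55]
contact_force: [0.3, 0.1, -1.8]
opening: 0.561
```

>>> send_rows --motion '[[[0, 0, 0, 0.3, 0, 0, 1], [0, 0, 0, 0, 0, 0, 1], [0, 0, 0, 0, 0, 0, 1], [0, 0, 0, 0, 0, 0, 1], [0, 0, 0, 0, 0, 0, 1]]]'

```text
clock: 14.92
tool_pos: [0.4921, 0.0033, 0.1071]
eef_rot: [-0.551, 0.442, -0.442, 0.552]
contact_force: [-0.7, -1.1, -1.1]
opening: 0.559
```

```bash
python3 - <<'E'
from h import *
print(get_state()["tool_pos"])
plan([.4808,-.0065,.084],down(np.radians(12.1)))
E
```

```text
[0.49210984 0.00326642 0.10708919]
turn units [-0.02  0.1  -0.01] shift units(in start axes) [ 0.35  1.15 -0.66] (in end axes) [ 0.36  1.15 -0.66]
```

>>> send_rows --motion '[[[0, 0.1, 0, 0.18, 0.2, -0.33, 1], [0, 0, 0, 0.18, 0.3, -0.33, 1], [0, 0, 0, 0, 0.3, 0, 1], [0, 0, 0, 0, 0.3, 0, 1], [0, 0, 0, 0, 0, 0, 1]]]'

```text
clock: 15.33
tool_pos: [0.4797, -0.0078, 0.0839]
eef_rot: [0.55, -0.446, 0.445, -0.549]
contact_force: [0.3, 0.2, -1.9]
opening: 0.563
```

>>> send_rows --motion '[[[0, 0, 0, 0, 0, 0, 1], [0, 0, 0, 0, 0, 0, 1], [0, 0, 0, 0, 0, 0, 1], [0, 0, 0, 0, 0, 0, 1], [0, 0, 0, 0, 0, 0, 1]]]'

```text
clock: 15.75
tool_pos: [0.4801, -0.0082, 0.0853]
eef_rot: [-0.549, 0.445, -0.445, 0.549]
contact_force: [0.0, 1.0, -1.5]
opening: 0.556
```

```bash
python3 - <<'E'
from h import *
s=get_state();print(s["tool_pos"],s["contact_force"])
d=snap("wrist","w10");crop(d,195,90,335,180,"w10h",5.7)
plan([.4808,-.0065,.048],down(np.radians(12.1)))
E
```

```text
[ 0.48012825 -0.00816718  0.08531074] [ 0.042045    0.98160378 -1.52238291]
turn units [-0.01 -0.03 -0.  ] shift units(in start axes) [-0.07  1.86  0.05] (in end axes) [-0.07  1.86  0.05]
```

View pics/w10h.png

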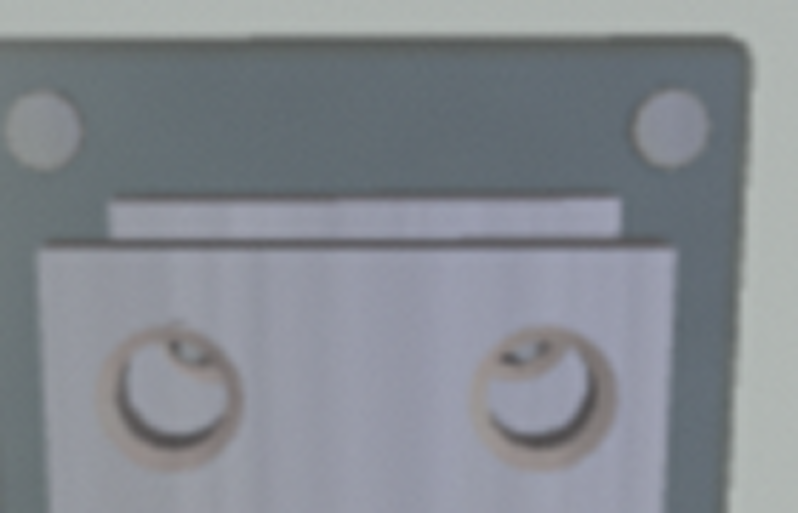

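```bash
python3 - <<'E'
from h import *
d=load("w10");s=get_state();R=Ro.from_quat(s["eef_rot"]).as_matrix();t=s["tool_pos"]
k=lambda p:(195+(p[0]-2.4)/5.7,90+(p[1]-2.4)/5.7)
for p in[(169,398),(545,398)]:
    print("hole",(R.T@(onz(d,k(p),t[2]-.0092)-t)*1000).round(1))
for p in[(193,352),(530,352)]:
    print("tip",(R.T@(onz(d,k(p),.058)-t)*1000).round(1))
for a in("w10","w5"):
    print(load(a)["o"])
# predicted pin tips from earlier fixture pose (where spacer slid down: TCP .4808,-.0065 with holes at tool -47,-15.5/14.6)
E
```

```text
hole [-47.6   9.2 -15.5]
hole [-47.6   9.2  14.9]
tip [-48.3  27.3 -15.1]
tip [-48.3  27.3  15.4]
[0.46414255 0.06535108 0.21829777]
[0.46388863 0.06634864 0.21528439]
```

>>> send_rows --motion '[[[0, -0.02, 0, -0.045, 0.2, 0.03, 1], [0, 0, 0, 0, 0.25, 0, 1], [0, 0, 0, 0, 0.25, 0, 1], [0, 0, 0, 0, 0.25, 0, 1], [0, 0, 0, 0, 0.1, 0, 1]]]'

```text
clock: 16.22
tool_pos: [0.4799, -0.0072, 0.0631]
eef_rot: [0.55, -0.445, 0.444, -0.549]
contact_force: [1.0, -0.4, -1.8]
opening: 0.564
```

>>> send_rows --motion '[[[0, 0, 0, 0, 0.1, 0, 1], [0, 0, 0, 0, 0, 0, 1], [0, 0, 0, 0, 0, 0, 1], [0, 0, 0, 0, 0, 0, 1], [0, 0, 0, 0, 0, 0, 1]]]'

```text
clock: 16.63
tool_pos: [0.4804, -0.0072, 0.0623]
eef_rot: [-0.55, 0.445, -0.445, 0.55]
contact_force: [0.1, 0.2, -0.2]
opening: 0.56
```

```bash
python3 - <<'E'
from h import *
s=get_state();print(s["tool_pos"],s["contact_force"],s["moment"])
d=snap("wrist","w11");crop(d,195,90,335,180,"w11h",5.7)
d=snap("scene","s11");crop(d,240,170,350,250,"s11",7)
E
```

```text
[ 0.48043666 -0.00721022  0.06227454] [ 0.10281159  0.214317   -0.23415408] [-0.04734313  0.05714508 -0.01602954]
```

View pics/w11h.png

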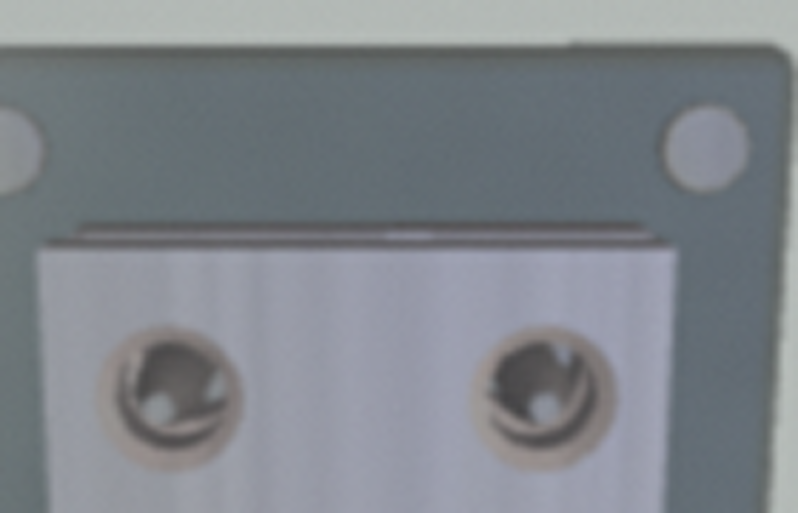

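View pics/s11.png

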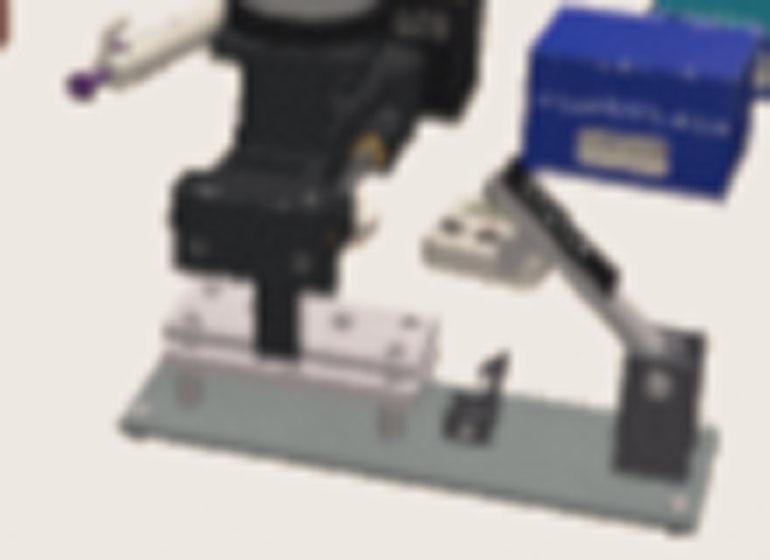

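>>> send_rows --motion '[[[0, 0, 0, 0, 0.06, 0, 1], [0, 0, 0, 0, 0.06, 0, 1], [0, 0, 0, 0, 0.06, 0, 1], [0, 0, 0, 0, 0, 0, 1], [0, 0, 0, 0, 0, 0, 1]]]'

```text
clock: 17.15
tool_pos: [0.4802, -0.0072, 0.0584]
eef_rot: [0.55, -0.445, 0.445, -0.55]
contact_force: [0.4, -0.9, -0.7]
opening: 0.56
```

```bash
python3 - <<'E'
from h import *
s=get_state();print(s["tool_pos"],s["contact_force"],s["moment"])
E
```

```text
[ 0.48022691 -0.00722725  0.05838664] [ 0.39076989 -0.85544973 -0.70673658] [-0.06691758  0.10538336  0.0538704 ]
```

>>> send_rows --motion '[[[0, 0, 0, 0, 0.04, 0, 1], [0, 0, 0, 0, 0.03, 0, 1], [0, 0, 0, 0, 0, 0, 1], [0, 0, 0, 0, 0, 0, 1], [0, 0, 0, 0, 0, 0, 1]]]'

```text
clock: 17.57
tool_pos: [0.4803, -0.0072, 0.0571]
eef_rot: [-0.55, 0.445, -0.445, 0.55]
contact_force: [0.1, -0.1, -1.5]
opening: 0.556
```

```bash
python3 - <<'E'
from h import *
s=get_state();print(s["tool_pos"],s["contact_force"],s["moment"])
d=snap("wrist","w12");crop(d,195,90,335,180,"w12h",5.7)
d=snap("scene","s12");crop(d,240,170,350,250,"s12",7)
E
```

```text
[ 0.48028343 -0.00720892  0.05711168] [ 0.07113755 -0.14488548 -1.45502189] [-0.09138243  0.05379204  0.03184067]
```

View pics/w12h.png

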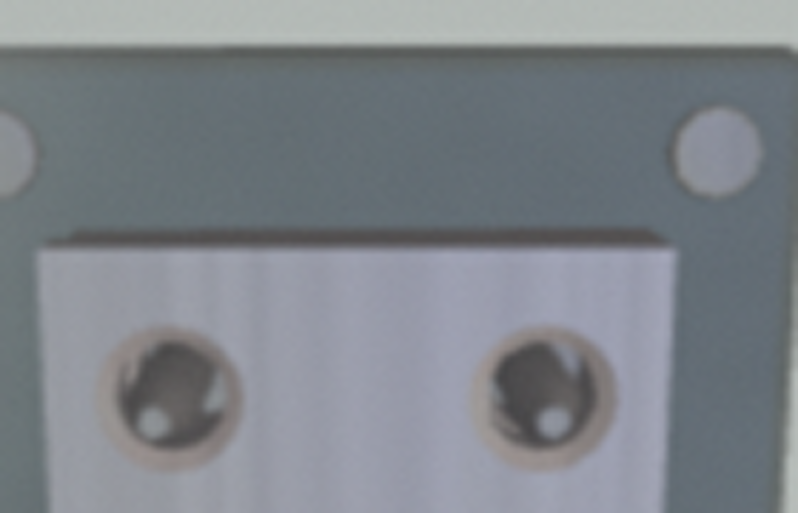

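View pics/s12.png

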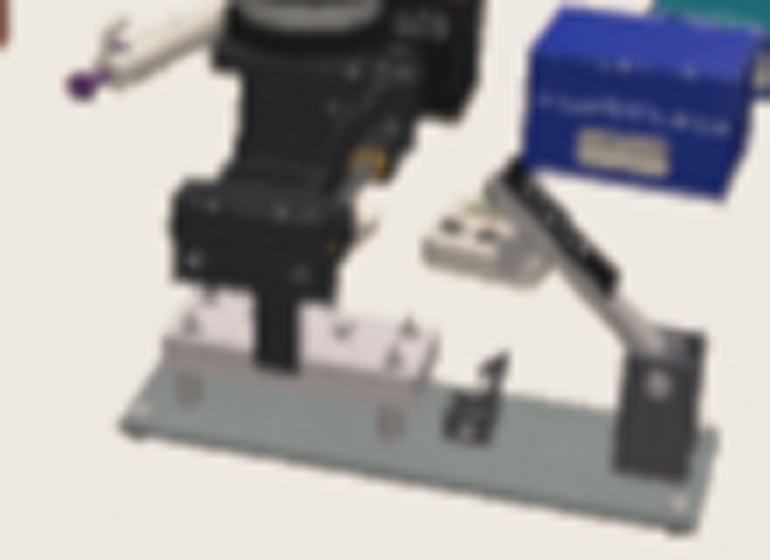

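>>> send_rows --motion '[[[0, 0, 0, 0, 0.03, 0, 1], [0, 0, 0, 0, 0, 0, 1], [0, 0, 0, 0, 0, 0, 1], [0, 0, 0, 0, 0, 0, 1], [0, 0, 0, 0, 0, 0, 1]]]'

```text
clock: 18.08
tool_pos: [0.4803, -0.0072, 0.057]
eef_rot: [-0.55, 0.445, -0.445, 0.55]
contact_force: [-0.9, 0.2, 6.1]
opening: 0.558
```

>>> send_rows --motion '[[[0, 0, 0, 0, 0, 0, -0.7], [0, 0, 0, 0, 0, 0, -0.7], [0, 0, 0, 0, 0, 0, -0.7], [0, 0, 0, 0, 0, 0, -0.7], [0, 0, 0, 0, -0.2, 0, -1]]]'

```text
clock: 18.5
tool_pos: [0.48, -0.0072, 0.0601]
eef_rot: [0.55, -0.445, 0.445, -0.549]
contact_force: [1.7, 0.3, -0.1]
opening: 0.902
```

>>> send_rows --motion '[[[0, 0, 0, 0, -0.6, 0, -1], [0, 0, 0, 0, -1, 0, -1], [0, 0, 0, 0, -1, 0, -1], [0, 0, 0, 0, -1, 0, -1], [0, 0, 0, 0, -1, 0, -1]]]'

```text
clock: 18.92
tool_pos: [0.48, -0.0073, 0.1536]
eef_rot: [0.55, -0.445, 0.445, -0.55]
contact_force: [0.2, 0.8, -0.2]
opening: 1.002
```

```bash
python3 - <<'E'
from h import *
s=get_state();print(s["tool_pos"],s["contact_force"],s["opening"])
d=snap("wrist","w13");crop(d,0,0,512,384,"w13",1.56)
d=snap("scene","s13");crop(d,240,170,350,250,"s13",7)
E
```

```text
[ 0.48000465 -0.00726827  0.15360881] [ 0.2145691   0.78833051 -0.22160223] 1.0016217084404242
```

View pics/w13.png

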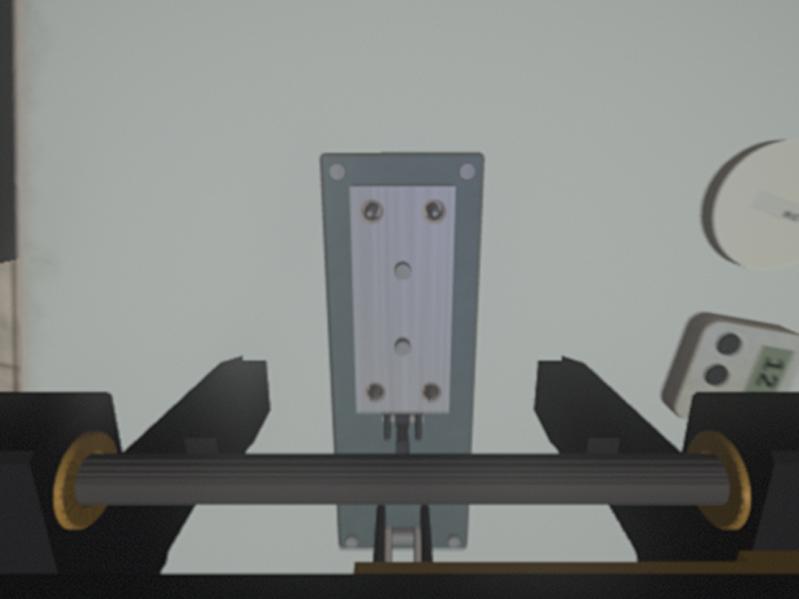

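View pics/s13.png

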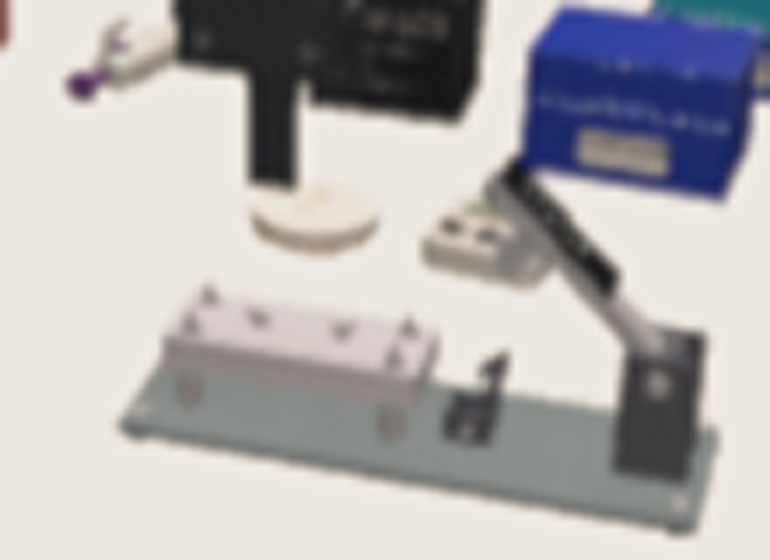

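Both plates lie flat with all pins through and the ports up. Next is the lever: raise, close the jaws, and move above fixture (0, −101).

>>> send_rows --motion '[[[0, 0, 0, 0, -0.8, 0, 1], [0, 0, 0, 0, -0.8, 0, 1], [0, 0, 0, 0, -0.8, 0, 1], [0, 0, 0, 0.3, -0.2, 0, 1], [0, 0, 0, 0.6, 0, 0, 1]]]'

```text
clock: 19.43
tool_pos: [0.4844, -0.0239, 0.2049]
eef_rot: [-0.55, 0.444, -0.444, 0.551]
contact_force: [-0.2, -0.3, -0.2]
opening: 0.648
```

>>> send_rows --motion '[[[0, 0, 0, 0.8, 0, 0, 1], [0, 0, 0, 0.8, 0, 0, 1], [0, 0, 0, 0.8, 0, 0, 1], [0, 0, 0, 0.8, 0, 0, 1], [0, 0, 0, 0.6, 0, 0, 1]]]'

```text
clock: 19.85
tool_pos: [0.4995, -0.1012, 0.2034]
eef_rot: [0.55, -0.446, 0.445, -0.549]
contact_force: [0.6, 0.4, -1.2]
opening: 0.266
```

>>> send_rows --motion '[[[0, 0, 0, 0, 0, 0, 1], [0, 0, 0, 0, 0, 0, 1], [0, 0, 0, 0, 0, 0, 1], [0, 0, 0, 0, 0, 0, 1], [0, 0, 0, 0, 0, 0, 1]]]'

```text
clock: 20.27
tool_pos: [0.4998, -0.098, 0.2045]
eef_rot: [-0.55, 0.445, -0.444, 0.55]
contact_force: [-0.2, -0.6, 0.5]
opening: 0.004
```

```bash
python3 - <<'E'
from h import *
s=get_state();print(s["tool_pos"],s["contact_force"],s["opening"])
plan([.5012,-.1060,.165],down(np.radians(12.1)))
d=snap("wrist","w14");crop(d,0,0,512,384,"w14",1.56)
d=snap("scene","s14");crop(d,240,130,350,250,"s14",5)
e=snap("top","t14");crop(e,210,150,350,230,"t14",5.7)
E
```

```text
[ 0.49981876 -0.09799352  0.20445061] [-0.17758965 -0.61755309  0.53387085] 0.003974010617096359
turn units [ 0.    0.01 -0.01] shift units(in start axes) [ 0.41  1.97 -0.02] (in end axes) [ 0.41  1.97 -0.02]
```

View pics/s14.png

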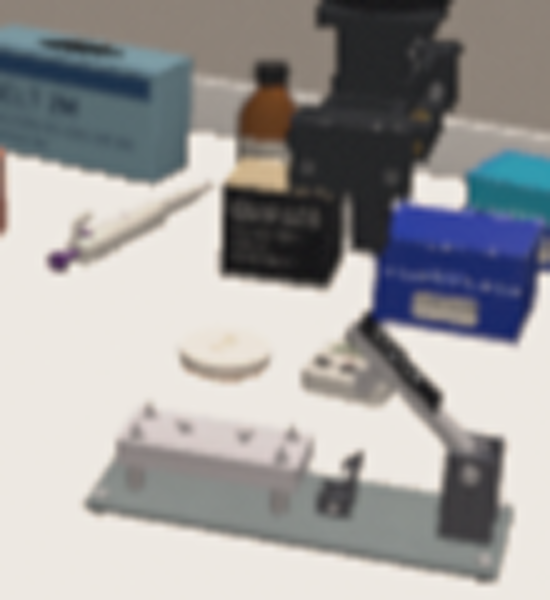

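View pics/w14.png

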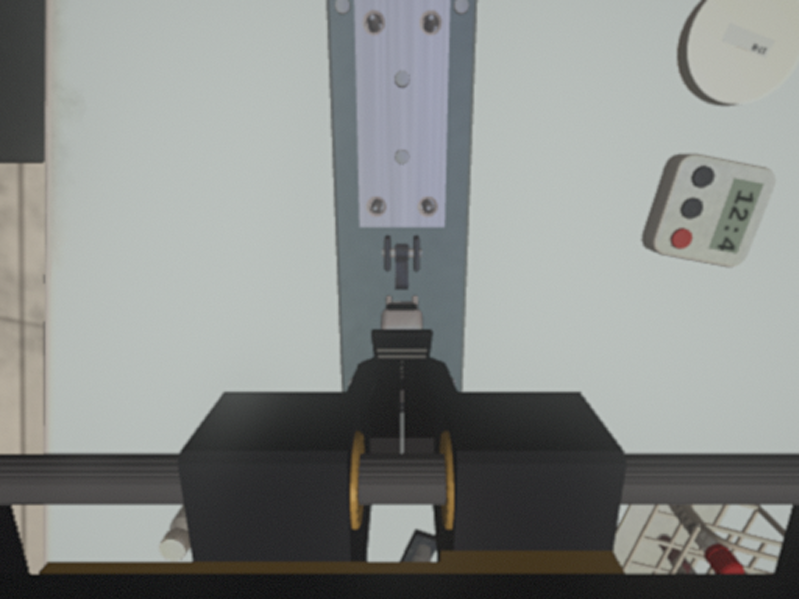

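The closed fingers are centred on the lever arm (column 402 for both). I'll shift 8 mm towards the hinge and start lowering.

>>> send_rows --motion '[[[0, 0, 0, 0.2, 0.2, 0, 1], [0, 0, 0, 0.2, 0.5, 0, 1], [0, 0, 0, 0, 0.5, 0, 1], [0, 0, 0, 0, 0.5, 0, 1], [0, 0, 0, 0, 0, 0, 1]]]'

```text
clock: 20.83
tool_pos: [0.5002, -0.1071, 0.1682]
eef_rot: [0.55, -0.446, 0.444, -0.549]
contact_force: [-0.2, -1.3, -0.0]
opening: 0.007
```

>>> send_rows --motion '[[[0, 0, 0, 0, 0.25, 0, 1], [0, 0, 0, 0, 0.25, 0, 1], [0, 0, 0, 0, 0.25, 0, 1], [0, 0, 0, 0, 0.25, 0, 1], [0, 0, 0, 0, 0, 0, 1]]]'

```text
clock: 21.25
tool_pos: [0.5018, -0.107, 0.1499]
eef_rot: [-0.55, 0.445, -0.445, 0.55]
contact_force: [1.3, -1.1, 1.1]
opening: 0.004
```

```bash
python3 - <<'E'
from h import *
s=get_state();print(s["tool_pos"],s["contact_force"],s["moment"])
plan([.5012,-.1060,.083],down(np.radians(12.1)))
d=snap("scene","s15");crop(d,240,130,350,250,"s15",5)
E
```

```text
[ 0.50181461 -0.10699988  0.14991942] [ 1.26375362 -1.12268237  1.14437073] [-0.20096426 -0.141962   -0.01714988]
turn units [-0.   -0.01  0.  ] shift units(in start axes) [-0.06  3.35 -0.02] (in end axes) [-0.06  3.35 -0.02]
```

View pics/s15.png

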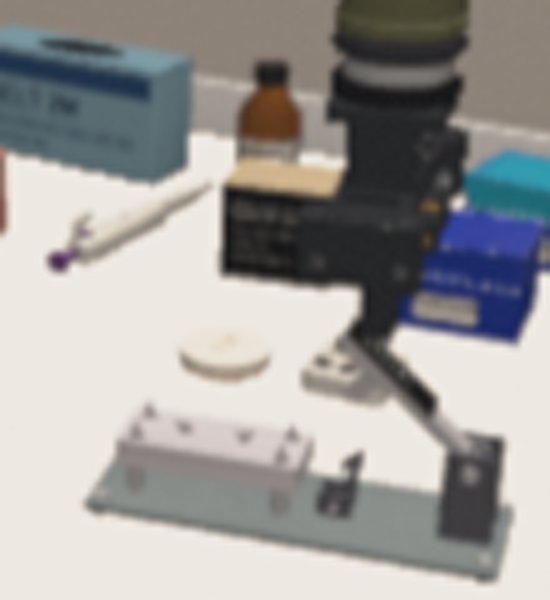

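>>> send_rows --motion '[[[0, 0, 0, 0, 0.3, 0, 1], [0, 0, 0, 0, 0.3, 0, 1], [0, 0, 0, 0, 0.3, 0, 1], [0, 0, 0, 0, 0.3, 0, 1], [0, 0, 0, 0, 0.3, 0, 1]]]'

```text
clock: 21.72
tool_pos: [0.5014, -0.1065, 0.1199]
eef_rot: [-0.55, 0.445, -0.445, 0.55]
contact_force: [0.6, 0.8, 4.8]
opening: 0.002
```

>>> send_rows --motion '[[[0, 0, 0, 0, 0.3, 0, 1], [0, 0, 0, 0, 0.3, 0, 1], [0, 0, 0, 0, 0.3, 0, 1], [0, 0, 0, 0, 0.2, 0, 1], [0, 0, 0, 0, 0.1, 0, 1]]]'

```text
clock: 22.13
tool_pos: [0.5011, -0.1055, 0.0956]
eef_rot: [-0.55, 0.445, -0.444, 0.55]
contact_force: [-1.1, 4.2, 6.0]
opening: 0.007
```

>>> send_rows --motion '[[[0, 0, 0, 0, 0.1, 0, 1], [0, 0, 0, 0, 0.1, 0, 1], [0, 0, 0, 0, 0.1, 0, 1], [0, 0, 0, 0, 0.1, 0, 1], [0, 0, 0, 0, 0, 0, 1]]]'

```text
clock: 22.55
tool_pos: [0.5009, -0.1046, 0.088]
eef_rot: [-0.55, 0.445, -0.443, 0.551]
contact_force: [-1.3, 5.1, 6.2]
opening: 0.006
```

```bash
python3 - <<'E'
from h import *
s=get_state();print(s["tool_pos"],s["contact_force"],s["moment"])
d=snap("scene","s16");crop(d,240,130,350,250,"s16",5)
E
```

```text
[ 0.50088421 -0.10458572  0.08802438] [-1.25995167  5.07035694  6.18343853] [ 1.13274871e+00  2.65514132e-01 -1.89581416e-04]
```

View pics/s16.png

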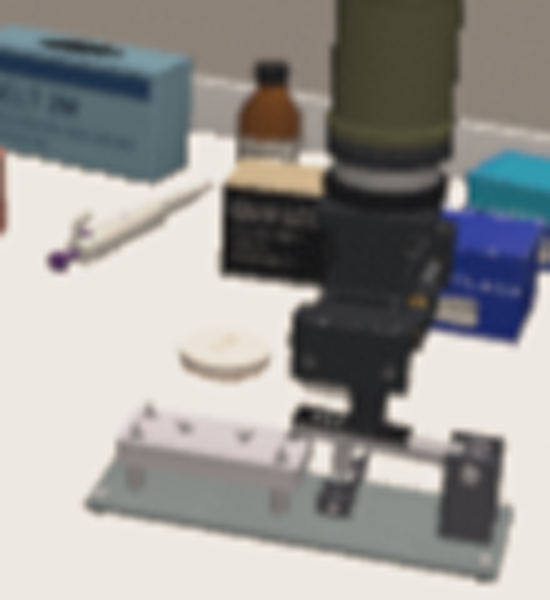

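>>> send_rows --motion '[[[0, 0, 0, 0, 0.08, 0, 1], [0, 0, 0, 0, 0.08, 0, 1], [0, 0, 0, 0, 0.08, 0, 1], [0, 0, 0, 0, 0, 0, 1], [0, 0, 0, 0, 0, 0, 1]]]'

```text
clock: 23.02
tool_pos: [0.5009, -0.1046, 0.0832]
eef_rot: [-0.55, 0.445, -0.443, 0.551]
contact_force: [-0.7, 5.2, 5.4]
opening: 0.008
```

>>> send_rows --motion '[[[0, 0, 0, 0, 0.05, 0, 1], [0, 0, 0, 0, 0.05, 0, 1], [0, 0, 0, 0, 0, 0, 1], [0, 0, 0, 0, 0, 0, 1], [0, 0, 0, 0, 0, 0, 1]]]'

```text
clock: 23.43
tool_pos: [0.5009, -0.1045, 0.0816]
eef_rot: [-0.55, 0.445, -0.443, 0.551]
contact_force: [-1.7, 5.8, 9.6]
opening: 0.003
```

>>> send_rows --motion '[[[0, 0, 0, 0, 0.05, 0, 1], [0, 0, 0, 0, 0.05, 0, 1], [0, 0, 0, 0, 0, 0, 1], [0, 0, 0, 0, 0, 0, 1], [0, 0, 0, 0, 0, 0, 1]]]'

```text
clock: 23.85
tool_pos: [0.5009, -0.1045, 0.0811]
eef_rot: [-0.55, 0.445, -0.443, 0.551]
contact_force: [-4.1, 6.6, 25.0]
opening: 0.004
```

```bash
python3 - <<'E'
from h import *
s=get_state();print(s["tool_pos"],s["contact_force"],s["moment"])
d=snap("scene","s17");crop(d,260,190,340,250,"s17",9)
E
```

```text
[ 0.5008816  -0.1044635   0.08107799] [-4.0551387   6.62537329 25.04777078] [ 1.25680245  1.01187573 -0.05484789]
```

View pics/s17.png

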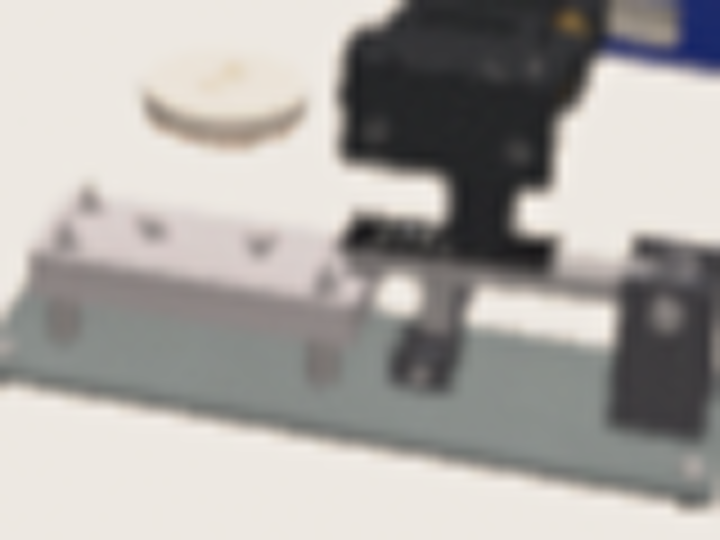

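The force jumped to 25 N, so the lever is on its stop. Backing off to see whether the catch holds.

>>> send_rows --motion '[[[0, 0, 0, 0, -0.15, 0, 1], [0, 0, 0, 0, -0.15, 0, 1], [0, 0, 0, 0, -0.3, 0, 1], [0, 0, 0, 0, -0.5, 0, 1], [0, 0, 0, 0, -0.8, 0, 1]]]'

```text
clock: 24.32
tool_pos: [0.5005, -0.1073, 0.1172]
eef_rot: [0.55, -0.446, 0.444, -0.549]
contact_force: [1.0, -0.3, -0.3]
opening: 0.003
```

>>> send_rows --motion '[[[0, 0, 0, 0, -1, 0, 1], [0, 0, 0, 0, -1, 0, 1], [0, 0, 0, -0.6, -1, 0, 1], [0, 0, 0, -0.6, -0.5, 0, 1], [0, 0, 0, 0, 0, 0, 1]]]'

```text
clock: 24.73
tool_pos: [0.4973, -0.081, 0.1896]
eef_rot: [-0.549, 0.443, -0.445, 0.551]
contact_force: [-0.4, 0.8, -0.2]
opening: 0.004
```

>>> send_rows --motion '[[[0, 0, 0, 0, 0, 0, 1], [0, 0, 0, 0, 0, 0, 1], [0, 0, 0, 0, 0, 0, 1], [0, 0, 0, 0, 0, 0, 1], [0, 0, 0, 0, 0, 0, 1]]]'

```text
clock: 25.15
tool_pos: [0.4962, -0.0839, 0.1869]
eef_rot: [0.55, -0.445, 0.445, -0.549]
contact_force: [0.3, 0.6, -0.1]
opening: 0.006
```

```bash
python3 - <<'E'
from h import *
s=get_state();print(s["clock"],s["tool_pos"],s["contact_force"])
d=snap("wrist","w18");crop(d,0,0,512,384,"w18",1.56)
d=snap("scene","s18");crop(d,240,180,350,250,"s18",7)
d=snap("top","t18");crop(d,180,100,400,240,"t18",3.6)
E
```

```text
25.15 [ 0.49619104 -0.08392656  0.18692865] [ 0.25534662  0.57162721 -0.05890276]
```

View pics/s18.png

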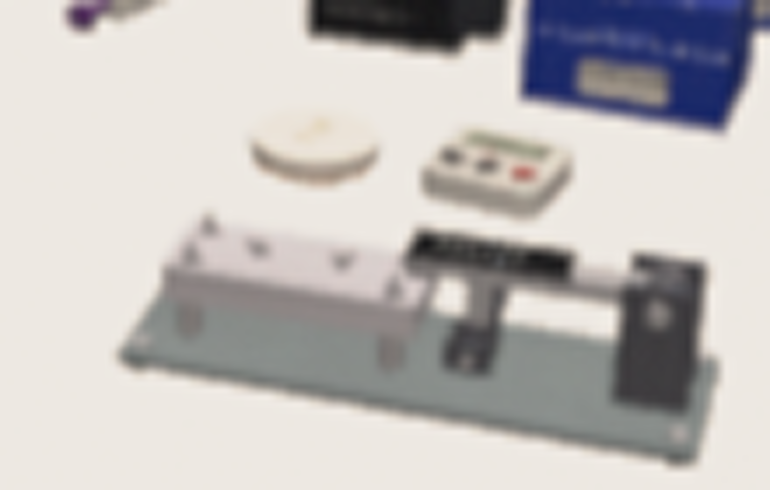

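View pics/w18.png

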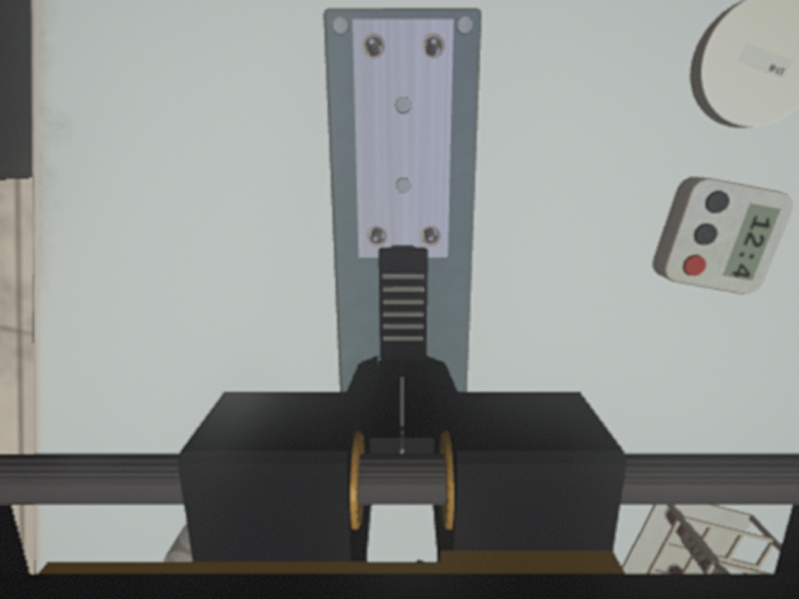

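View pics/t18.png

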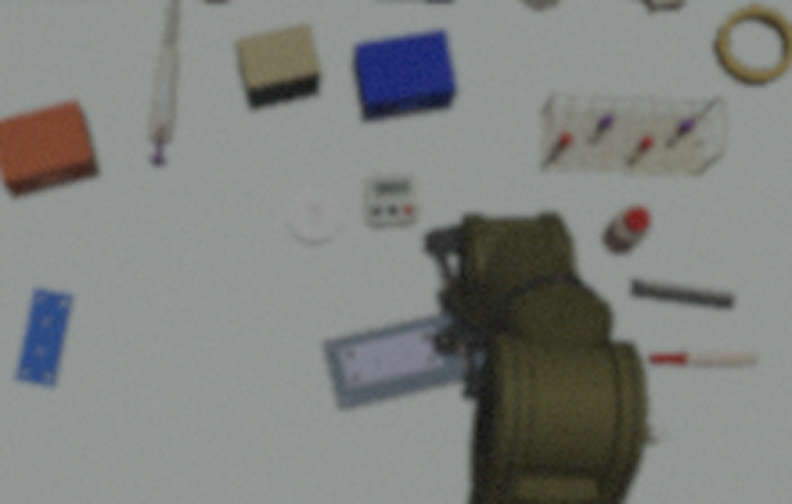

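The lever stays level with the fingers well clear (tip at about 173 mm), the plates are flat, and the bystanders have not moved. Handing in.

```bash
python3 -c "
from plant import job
print(job.finish_job())"
```

```text
the job is handed in; nothing more can be done
None
```

I assembled the flow cell and handed the job in at about 25 s of the 64 s allowed. The spacer went over the four posts onto their shoulders, and the cover went on top of it, ports up. I then pressed the lever to its stop (about 25 N), where the catch held it, and backed off.

**Last checks:**
- **Plates:** the scene and wrist pictures show both plates flat, with all four pins through the holes.
- **Lever:** it stays level over the cover's -y end after release. I judged this by eye from the pictures and did not measure the gap under the nose.
- **Robot:** the jaws are closed and about 10 cm above the latched pad, with contact force near 0 N.
- **Bystanders:** the dish, timer, bottle, cuvettes and marker look unmoved. The arm hid the vial in the last overhead picture, but nothing came near it.

**Disagreement:** heights measured from two views mostly came out 1 to 4 mm above the stated ones. The fixture's post shoulders instead read 1 to 3 mm low. I put this down to calibration and used the stated heights. The seating forces and TCP heights agreed with the stated values.

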